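# Unload the sterilising tins from the drying cabinet with the rake

## Robot

A 6-joint arm with a two-finger parallel gripper is mounted at the origin on the work surface. World frame = base frame: x ahead of the robot, y to its left, z up, the work surface at z = 0. Lengths are in m, angles in degrees, forces in N, time in s.
With the tool pointing down it reaches from about 0.4 to 0.825 m from the base axis. Payload 7 kg.
Tool frame: the origin (TCP) lies between the finger pads; the fingertips stand 22 mm ahead of it and the grasp point (between the pads) lies 3 mm ahead of it; z points along the fingers, y is the line along which they close (so a half turn about z gives the same grasp; the last joint's range is limited). The gripper opens to 88 mm and grips with 3 to 60 N. Pads are 19 mm wide; open, the fingers measure 130 mm over their backs; the gripper's body (78 mm by 193 mm) begins 47 mm behind the grasp point.
Start: joints at [-58.665, 20.546, 0.682, 0, -70.136, -16.507], TCP at [0.173, -0.653, 0.249] pointing down, gripper open.
Joint ranges: [-176.03, 176.03], [-82.01, 121.73], [-58.28, 71.71], [-173.87, 95.51], [-174.79, -0.11], [-173.66, 173.66]. Speed limits (degrees/s): [136.94, 136.94, 172.46, 180, 180, 180].

## Interface

Orientations are given as [roll, pitch, yaw] about the fixed x, y, z axes, in that order (R = Rz(yaw) Ry(pitch) Rx(roll)).
In Python, from plant import ctrl gives the robot as it stands.
- The arm moves only by the tool apply_moves, never from a script. Its argument "targets" is a list of rows, each an object with "travel": the shift along the tool's x, y, z in mm, a list of three; "roll": the turn about the tool's z in degrees; "jaw": the finger opening in mm, from 0 to 87.6. In form: [{"travel": [tx, ty, tz], "roll": roll, "jaw": jaw}, ...]. A call has 1 to 10 rows; each row shifts and turns the commanded pose from where the row before left it, along the tool's axes as they then stand; what a row does not reach is not made up. A row lasts 1/10 s, in which the tool goes at most 50 mm and 8.59 degrees, less where a joint would pass 70% of its speed; a pose out of reach is approached as far as the arm can. A call with a gripper value outside its range is refused whole. The fingers move at their own pace and stop on an object; the grip force is fixed at half the most. Time passes only in rows, so rows that do not move let the fingers close. It gives the time, the measured TCP pose, the force, the opening and the grip force at its end, in the units of the state.
- ctrl.get_obs(): the state, without advancing time (a new reading comes with each control period).
- ctrl.snapshot(name): name is "scene" or "top"; returns the picture (400x640x3 uint8, red, green, blue); there is no depth.
- ctrl.calibration(name): a dict with "K" (3x3 intrinsics, pixels), "extrinsics" (4x4, takes a point from camera to world coordinates). Camera axes: x right, y down, z forward; pixel columns grow to the right and rows downward; lengths in m; the calibration is good to about 2 mm. A picture is of the moment at which its call begins. calibration takes no time and is no camera call.
- ctrl.close_job(): hands the job in; it is judged then, once.
The state is a dict: "clock": time; "joint_pos": joint angles; "qvel": joint speeds; "tau": joint torques, N m; "tool_pos": TCP position; "orientation": TCP orientation; "force": force on the tool from outside, world axes, zero at the start; "moment": the same for the moment, N m; "opening": finger opening in m; "gripper_force": force on a finger pad.
Only numpy, scipy, OpenCV 4.12 (cv2) and the standard library are available. Lean on these libraries where they do the work, as an engineer would, in place of code of your own. Each camera call takes 0.05 s, during which the arm holds its last target. There are 200 camera calls.

## Task

Slide the drying cabinet's door fully open and use the orange-handled rake to draw every tin in the cabinet out through the doorway; the gripper must not touch a tin that is still inside. Then stand all the tins upright, side by side, flat on the floor of the blue tray, put the rake back on its grey rest, and slide the door fully shut. Do not knock over or shift the bottle, jar, bowl or timer standing about.

Things in the scene. Friction and masses are not known exactly. Their poses are not given: they have to be found in the camera images.
- cabinet: White low drying cabinet, fixed, 502 mm long (x -132 to 370), 256 deep (y), 140 tall. Origin: middle of the doorway at bench level; x along the front (the way the door opens), y into the chamber, z up; the doorway looks along -y. Wire-grille top over the chamber; closed part with control panel at x 120 to 370
- chamber (a point): Middle of the chamber floor, at (0, 125, 3) mm in the cabinet's frame, axes as the cabinet's. Chamber inside: x -120 to 120, y 0 to 250 (cabinet frame); grille and lintel undersides at z 132. The floor is a 3 mm sheet that runs on as an apron in front of the doorway: x -130 to 130, y -190 to 250
- door (a joint): Green glass sliding door in front of the doorway, 250 mm wide, top at z 142, front face in the plane y = -16 of the cabinet. 0 = fully shut, 0.25 m = fully open (stop, then clear of the doorway), slides along the cabinet's +x; needs about 2 N, stays where it is left. Starts shut or up to 50 mm ajar
- door_grip (a point): Grip point on the door's handle, an upright orange bar, 16 mm along cabinet x and 18 mm along cabinet y (y -35 to -17), rising 48 mm above the cabinet's top; this point is on its axis, 23 mm below its top end (cabinet z 165, y -26; x -55 when shut). Can be pinched or pushed from above
- rake: Rake, about 0.26 kg, lying on its rest at the start. Origin: middle of the grip, on the shaft's axis, near its centre of mass; +x towards the blade, z up (blade down). Orange handle 20 mm wide (y) x 24 tall (z), x -70 to 45; aluminium shaft 10 mm diameter on to x 280; steel blade at its end
- rake_grip (a point): Middle of the top face of the rake's handle, (0, 0, 12) mm in the rake's frame, same axes. Far from it, at the end of the shaft, is the blade: two upright plates, each 31 mm wide, 50 mm tall (rake z -45 to 5), as a V of 120 degrees open towards the handle, 54 mm across its tips; point at rake x 280, tips at x 264
- rest: Grey fixed rest for the rake. Origin at bench level; with the rake on it, the rake's origin is 60 mm straight above and its x axis along the rest's x. Two upright forks, 14 mm along x: at x -50 (saddle z 48, 30 mm wide, for the handle) and x 150 (saddle z 55, 20 mm wide, for the shaft); cheeks 14 mm above the saddles
- tray: Blue fixed plastic tray, open, 300 (x) x 150 (y) x 18 mm tall outside, walls and floor 4 mm thick. Origin: centre of its underside, z up
- tin_a: Round closed stainless sterilising tin with a blue band, 56 mm diameter, 36 mm tall, about 0.14 kg; origin at the centre of its underside, z up when upright. At the start it stands upright in the cabinet 70 to 120 mm behind the doorway plane; may be absent (None)
- tin_b: Round closed stainless sterilising tin with a green band, 56 mm diameter, 36 mm tall, about 0.14 kg; origin at the centre of its underside, z up when upright. At the start it stands upright in the cabinet 70 to 120 mm behind the doorway plane; may be absent (None)
- tin_c: Round closed stainless sterilising tin with a red band, 56 mm diameter, 36 mm tall, about 0.14 kg; origin at the centre of its underside, z up when upright. At the start it stands upright in the cabinet 70 to 120 mm behind the doorway plane; may be absent (None)
- bottle: Bystander, to be left alone: clear plastic bottle with blue cap, 64 dia x 150 tall mm; origin at the centre of its underside
- jar: Bystander, to be left alone: amber glass jar, 60 dia x 75 tall mm; origin at the centre of its underside
- bowl: Bystander, to be left alone: steel bowl, 100 dia x 40 tall mm; origin at the centre of its underside
- timer: Bystander, to be left alone: white bench timer, 60 x 60 x 30 mm; origin at the centre of its underside
Things that resemble listed ones, but are neither listed nor needed, are in the scene too. What is shaped like the tin_b but purple is not meant.

How it is judged (in metres and radians):
On the way, in this order (a step that is already met when the one before it is completed fails the run):
1. the door is slid fully open (to within 15 mm of its stop) (value of joint door above 0.235 m), for 0.2 s.
2. every tin has been drawn out through the doorway (its centre at least 50 mm in front of the doorway plane) (y of each of tin_a, tin_b, tin_c in the frame of cabinet below -0.05 m), for 0.2 s.
3. every tin stands upright on the tray's floor (x of tin_a in the frame of tray between -0.13 and 0.13 m and y of tin_a in the frame of tray between -0.06 and 0.06 m and z of tin_a in the frame of tray between -0.005 and 0.012 m and angle between each of tin_a, tin_b, tin_c's own z axis and vertical below 0.15 rad and x of tin_b in the frame of tray between -0.13 and 0.13 m and y of tin_b in the frame of tray between -0.06 and 0.06 m and z of tin_b in the frame of tray between -0.005 and 0.012 m and x of tin_c in the frame of tray between -0.13 and 0.13 m and y of tin_c in the frame of tray between -0.06 and 0.06 m and z of tin_c in the frame of tray between -0.005 and 0.012 m), for 0.2 s.
At the end, for the whole second after the job is handed in: Every tin stands upright (within 0.15 rad) on the tray's floor, inside its walls, at rest; the rake lies at rest in its rest's forks (within 25 mm along, 12 mm across, 10 mm in height, 0.12 rad); the door is shut to within 12 mm (all of step 3 and x of rake in the frame of rest between -0.025 and 0.025 m and y of rake in the frame of rest between -0.012 and 0.012 m and z of rake in the frame of rest between 0.05 and 0.07 m and angle between rake's own z axis and vertical below 0.2 rad and angle between the x axis of rake and the x axis of rest, either way round below 0.12 rad and linear speed of each of tin_a, tin_b, tin_c, rake below 0.02 m/s and value of joint door below 0.012 m); the robot touches nothing.
It fails at once if the gripper's fingers touch a tin whose centre is still inside the doorway ((contact force between the fingers and tin_a above 0.5 N and y of tin_a in the frame of cabinet above 0 m) or (contact force between the fingers and tin_b above 0.5 N and y of tin_b in the frame of cabinet above 0 m) or (contact force between the fingers and tin_c above 0.5 N and y of tin_c in the frame of cabinet above 0 m)).
It fails at once if the bottle, jar, bowl or timer is shifted by more than 40 mm or tipped over (distance of any of bottle, jar, bowl, timer from where it was at the start of the episode above 0.04 m or angle between any of bottle, jar, bowl, timer's own z axis and vertical above 0.6 rad).
Of tin_a, tin_b, tin_c only 2 to 3 are there at a start; the rules pass over those that are not, and their reading is None.
At some moment in a run one of tin_a, tin_b, tin_c may be knocked a few centimetres aside while the robot is not near it.
It also fails if it takes over 210 s, if anything falls off the work surface, if the arm or the gripper's body presses on something with over 40 N, if the wrist force passes 120 N, or if a joint passes its speed limit or range.

## Working session

There is one attempt and no reset: what is moved stays moved. The work goes in short steps, Python scripts to look and compute and a tool call to move; the robot and the scene stay as the last step left them, time stands still between calls to the robot, and variables do not carry over. Pictures are saved under pics/ and viewed, at most 14 in all, crops included, and the job is handed in when it is done.

Besides the shell and the picture viewer there is one more tool, called after "Request:" as name([rows], argument=value, ...), one row to a line, values as JSON. apply_moves: Moves the arm, as the interface text tells. Its arguments: {"type":"object","properties":{"targets":{"type":"array","items":{"type":"object","properties":{"travel":{"type":"array","items":{"type":"number"}},"roll":{"type":"number"},"jaw":{"type":"number"}}}}},"required":["targets"]}

```bash
ls; mkdir -p pics; python3 - <<'E'
from plant import ctrl
import cv2,numpy as np
print(ctrl.get_obs())
for n in("scene","top"):
    cv2.imwrite(f"pics/{n}0.png",ctrl.snapshot(n)[:,:,::-1])
    c=ctrl.calibration(n);print(n,np.round(c["K"],2).tolist(),np.round(c["extrinsics"],4).tolist())
E
```

```text
pics
{'clock': 0.0, 'joint_pos': array([-5.86642321e+01,  2.05910749e+01,  6.35474065e-01, -2.11947001e-02,
       -7.01352335e+01, -1.65061472e+01]), 'qvel': array([-0.01187769,  0.00993578,  0.02403759, -0.01970033,  0.10312151,
        0.0106076 ]), 'tau': array([-6.95468661e-04, -5.82728970e+01,  2.93055063e+01,  6.99737549e+00,
        6.85686129e-03, -1.92866296e-04]), 'tool_pos': array([ 0.17262976, -0.65209796,  0.24763625]), 'orientation': array([ 1.79907248e+02, -6.70692222e-03, -1.65177592e+02]), 'force': array([-0.16592405, -0.45475606,  0.24221782]), 'moment': array([0.03755547, 0.05078022, 0.0150535 ]), 'gripper_force': 0.0, 'opening': 0.08757096401178414}
scene [[369.37, 0.0, 321.92], [0.0, 369.37, 201.41], [0.0, 0.0, 1.0]] [[-0.3975, 0.7045, -0.5879, 1.1949], [0.9174, 0.2918, -0.2707, 0.1731], [-0.0191, -0.647, -0.7623, 0.9682], [0.0, 0.0, 0.0, 1.0]]
top [[481.2, 0.0, 319.22], [0.0, 481.2, 200.29], [0.0, 0.0, 1.0]] [[-0.0197, -0.9891, 0.1458, 0.3019], [-0.9998, 0.0208, 0.0063, -0.1621], [-0.0093, -0.1457, -0.9893, 1.5552], [0.0, 0.0, 0.0, 1.0]]
```

View pics/scene0.png

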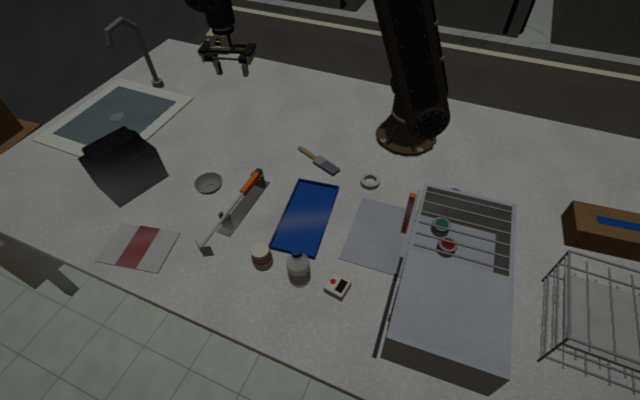

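View pics/top0.png

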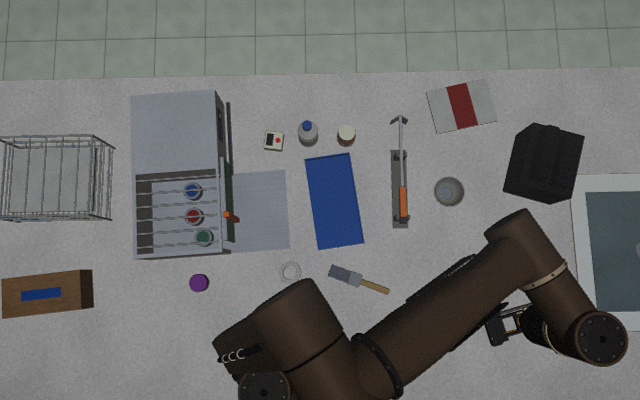

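Both views show the cabinet at top px x 130–235, y 90–260. Inside are the blue, red and green tins, around (193,191), (194,216) and (204,238). The door handle is at (231,216), the apron to x=290, the tray at (334,200), and the rake at x≈402, y 117–220. A purple decoy sits at (199,283).

```bash
cat > h.py <<'E'
from plant import ctrl
import cv2,numpy as np
def cal(n):
    c=ctrl.calibration(n);return np.array(c["K"]),np.array(c["extrinsics"])
def ray(n,u,v):
    K,E=cal(n);d=E[:3,:3]@np.linalg.inv(K)@[u,v,1.];return E[:3,3],d
def cast(n,u,v,z):
    o,d=ray(n,u,v);return o+d*(z-o[2])/d[2]
def proj(n,p):
    K,E=cal(n);q=E[:3,:3].T@(np.array(p)-E[:3,3]);q=K@q;return q[:2]/q[2]
def tri(a,b):
    (o1,d1),(o2,d2)=ray("top",*a),ray("scene",*b)
    A=np.c_[d1,-d2];t=np.linalg.lstsq(A,o2-o1,rcond=None)[0]
    p,q=o1+t[0]*d1,o2+t[1]*d2;return (p+q)/2,np.linalg.norm(p-q)
E
python3 - <<'E'
from h import *
a=cv2.imread("pics/top0.png");b=cv2.imread("pics/scene0.png")
def mask(im,hlo,hhi,s=110,v=40):
    h=cv2.cvtColor(im,cv2.COLOR_BGR2HSV);return cv2.inRange(h,(hlo,s,v),(hhi,255,255))
for n,im in(("top",a),("scene",b)):
  for nm,lo,hi in(("blue",105,125),("orange",3,18),("red",170,180),("red0",0,3),("green",60,90)):
    m=mask(im,lo,hi)
    cs,_=cv2.findContours(m,cv2.RETR_EXTERNAL,cv2.CHAIN_APPROX_NONE)
    for c in cs:
        if cv2.contourArea(c)>15:
            r=cv2.minAreaRect(c);print(n,nm,cv2.contourArea(c),np.round(r[0],1),np.round(r[1],1),round(r[2],1), np.round(cv2.boxPoints(r)).astype(int).tolist())
cv2.imwrite("pics/t1.png",cv2.resize(a[80:265,125:295],None,fx=3.2,fy=3.2,interpolation=cv2.INTER_CUBIC))
cv2.imwrite("pics/t2.png",cv2.resize(a[100:250,290:490],None,fx=4,fy=4,interpolation=cv2.INTER_CUBIC))
E
```

```text
top blue 346.0 [ 40.5 293.5] [ 9.8 40.3] 83.2 [[20, 291], [60, 286], [61, 296], [21, 301]]
top blue 38.0 [191.5 193.5] [ 5. 11.] 90.0 [[186, 191], [197, 191], [197, 196], [186, 196]]
top blue 23.5 [191.  186.5] [ 3. 10.] 90.0 [[186, 185], [196, 185], [196, 188], [186, 188]]
top blue 4060.5 [333.4 200.5] [91.8 46.4] 81.0 [[303, 159], [349, 152], [364, 242], [318, 249]]
top blue 54.0 [306.5 124.5] [8.5 8.5] 45.0 [[301, 125], [307, 119], [313, 125], [307, 131]]
top orange 2927.5 [ 40.8 293.6] [38.8 82.1] 83.2 [[-2, 279], [79, 269], [84, 308], [2, 318]]
top orange 81.0 [230.5 216.5] [17.5  6.4] 33.7 [[221, 214], [225, 209], [240, 219], [236, 224]]
top orange 176.0 [402.5 201.5] [29.  7.] 90.0 [[399, 187], [406, 187], [406, 216], [399, 216]]
top red0 766.0 [461.6 105.5] [43.7 20. ] 74.5 [[446, 87], [465, 82], [477, 124], [458, 129]]
scene blue 256.5 [618. 223.] [43.9  7.1] 11.3 [[596, 222], [597, 215], [640, 224], [639, 231]]
scene blue 3106.0 [303.5 216.1] [47.4 79.2] 18.8 [[268, 246], [294, 171], [339, 186], [313, 261]]
scene orange 64.5 [262.1 259.2] [ 9.9 18.7] 73.6 [[252, 257], [270,
[... 204 characters left out ...]
 [645, 215], [639, 243]]
scene orange 47.0 [411.5 199.4] [ 5.5 13.1] 11.3 [[408, 205], [410, 192], [416, 194], [413, 206]]
scene orange 178.0 [250.  182.6] [ 8.2 27. ] 37.4 [[239, 191], [255, 169], [261, 174], [245, 196]]
scene orange 345.5 [ 14.9 131.4] [18.9 49.4] 54.5 [[-11, 138], [30, 109], [41, 125], [0, 153]]
scene red0 258.0 [135.  250.5] [17.2 26.3] 33.7 [[121, 257], [135, 235], [149, 244], [135, 266]]
scene red0 50.0 [447.4 245.1] [12.4  6.3] 14.0 [[441, 247], [442, 241], [454, 244], [453, 250]]
scene red0 67.0 [147.5 229. ] [ 6. 21.] 90.0 [[137, 226], [158, 226], [158, 232], [137, 232]]
scene green 48.0 [441.8 222.2] [11.4  5.8] 14.0 [[436, 224], [437, 218], [448, 221], [447, 226]]
```

View pics/t1.png

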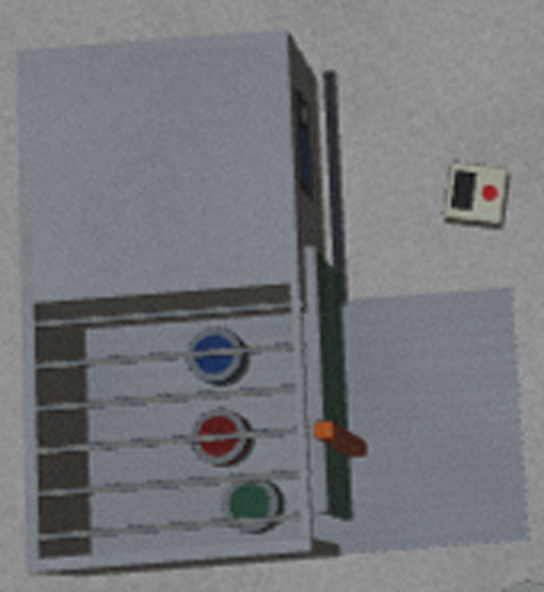

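View pics/t2.png

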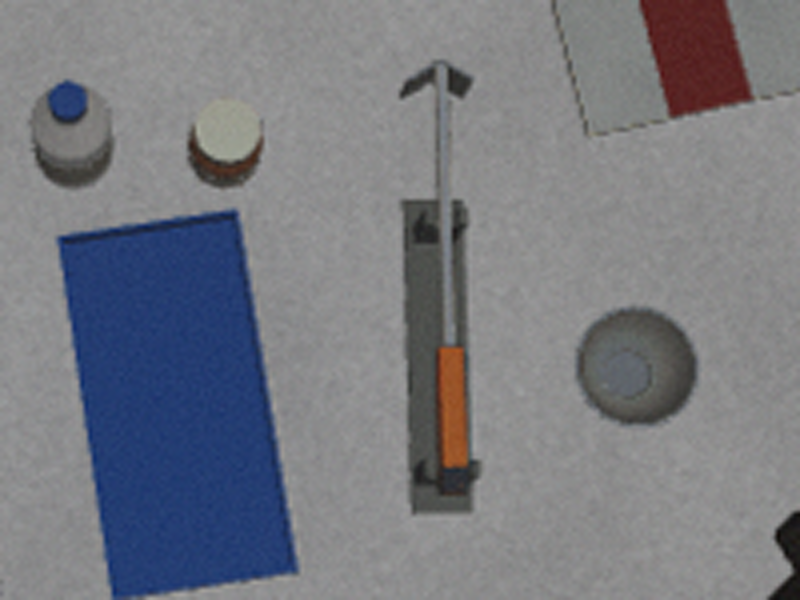

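```bash
python3 - <<'E'
from h import *
def c1(u,v,z): return cast("top",125+(u+.5)/3.2-.5,80+(v+.5)/3.2-.5,z)
def c2(u,v,z): return cast("top",290+(u+.5)/4-.5,100+(v+.5)/4-.5,z)
P=[c1(18,50,.14),c1(287,33,.14),c1(312,552,.14),c1(30,573,.14)]
print("cab",np.round(P,4).tolist(),[round(np.linalg.norm(P[i]-P[i-1]),4) for i in range(4)])
A=[c1(514,289,.003),c1(528,539,.003)];print("apron",np.round(A,4).tolist(),np.linalg.norm(A[0]-A[1]))
# fit cab pose
src=np.array([[.370,.256],[.370,0],[-.132,0],[-.132,.256],[.13,-.19],[-.13,-.19]])
dst=np.array(P+A)[:,:2]
s0,d0=src.mean(0),dst.mean(0);M=(src-s0).T@(dst-d0);th=np.arctan2(M[0,1]-M[1,0],M[0,0]+M[1,1])
R=np.array([[np.cos(th),-np.sin(th)],[np.sin(th),np.cos(th)]]);t=d0-R@s0
print("cab pose",t,np.degrees(th),"res",np.round(dst-(src@R.T+t),4).tolist())
for n,u,v in(("blue",216,355),("red",222,437),("green",252,505)):
    p=c1(u,v,.039);print(n,p[:2],"cab",R.T@(p[:2]-t))
hdl=c1(324,430,.188);print("handle top",hdl,R.T@(hdl[:2]-t))
print("tray c",c2(178,405,.010), "corners",[np.round(c2(u,v,z),4).tolist() for u,v,z in((60,236,.018),(237,211,.018),(297,573,.018),(113,600,.018))])
for n,u,v,z in(("tip",442,62,.065),("hf",452,347,.072),("hr",454,492,.072),("shaft",447,215,.065),("restA",403,200,0.),("restB",465,200,0.),("restC",473,513,0.),("restD",412,514,0.),
 ("bottlecap",68,100,.15),("jar",228,130,.075),("bowl",637,365,.04),("timer",-1,-1,0)):
    print(n,np.round(c2(u,v,z),4))
print("timer",c1(476,193,.03)); print("proj tri bar", tri((334,200),(305,216)))
E
```

```text
cab [[0.85, 0.423, 0.14], [0.8611, 0.1635, 0.14], [0.3628, 0.1345, 0.14], [0.3489, 0.3931, 0.14]] [np.float64(0.502), np.float64(0.2597), np.float64(0.4991), np.float64(0.2589)]
apron [[0.634, -0.0424, 0.003], [0.3774, -0.0541, 0.003]] 0.256874551644279
cab pose [0.49441459 0.14310236] 3.280010503012864 res [[0.0008, 0.0031], [-0.0027, -0.0008], [0.0002, -0.001], [0.0009, 0.0019], [-0.0011, -0.0032], [0.0019, -0.0]]
blue [0.56535873 0.25384251] cab [0.077164   0.10649962]
red [0.48263804 0.24631399] cab [-0.00585193  0.10371635]
green [0.41451703 0.21542228] cab [-0.07562884  0.07677285]
handle top [0.46928737 0.1147562  0.188     ] [-0.02670791 -0.02686206]
tray c [ 0.52674652 -0.20051619  0.01      ] corners [[0.6673, -0.1072, 0.018], [0.6851, -0.2525, 0.018], [0.3884, -0.2918, 0.018], [0.37, -0.1449, 0.018]]
tip [ 0.7923 -0.4176  0.065 ]
hf [ 0.559 -0.414  0.072]
hr [ 0.4453 -0.4104  0.072 ]
shaft [ 0.6664 -0.416   0.065 ]
restA [ 0.6959 -0.3912  0.    ]
restB [ 0.6947 -0.4425 -0.    ]
restC [ 0.435 -0.437  0.   ]
restD [ 0.4352 -0.3878  0.    ]
bottlecap [ 0.741  -0.1196  0.15  ]
jar [ 0.7369 -0.2439  0.075 ]
bowl [ 0.5469 -0.5657  0.04  ]
timer [ 0.8773 -0.0583  0.    ]
timer [ 0.72905402 -0.00659868  0.03      ]
proj tri bar (array([ 0.53006326, -0.19860694,  0.00170856]), np.float64(0.003871463730150399))
```

Request:
apply_moves([
  {"travel": [0,0,-5],"roll": -7.85,"jaw": 60},
  {"travel": [0,0,-5],"roll": -7.85,"jaw": 60},
  {"travel": [0,0,-5],"roll": -7.85,"jaw": 60},
  {"travel": [0,0,-5],"roll": -7.85,"jaw": 60},
  {"travel": [0,0,-5],"roll": -7.85,"jaw": 60},
  {"travel": [0,0,-5],"roll": -7.85,"jaw": 60},
  {"travel": [0,0,-5],"roll": -7.85,"jaw": 60},
  {"travel": [0,0,-5],"roll": -7.85,"jaw": 60},
  {"travel": [0,0,-5],"roll": -7.85,"jaw": 60},
  {"travel": [0,0,-5],"roll": -7.85,"jaw": 60},
])

```text
clock: 1.1
tool_pos: [0.1727, -0.6523, 0.2982]
orientation: [180.0, 0.1, -86.4]
force: [0.1, -0.4, -0.3]
opening: 0.0601
gripper_force: 0.0
```

Request:
apply_moves([
  {"travel": [-20,-34,0],"roll": 0,"jaw": 60},
  {"travel": [-20,-34,0],"roll": 0,"jaw": 60},
  {"travel": [-20,-34,0],"roll": 0,"jaw": 60},
  {"travel": [-20,-34,0],"roll": 0,"jaw": 60},
  {"travel": [-20,-34,0],"roll": 0,"jaw": 60},
  {"travel": [-20,-34,0],"roll": 0,"jaw": 60},
  {"travel": [-20,-34,0],"roll": 0,"jaw": 60},
  {"travel": [-20,-34,0],"roll": 0,"jaw": 60},
  {"travel": [-20,-34,0],"roll": 0,"jaw": 60},
  {"travel": [-20,-34,0],"roll": 0,"jaw": 60},
])

```text
clock: 2.1
tool_pos: [0.5016, -0.4318, 0.2982]
orientation: [180.0, 0.0, -86.7]
force: [-0.1, -0.4, -0.3]
opening: 0.06
gripper_force: 0.0
```

Request:
apply_moves([
  {"travel": [-45,0,0],"roll": 0,"jaw": 60},
  {"travel": [-45,0,0],"roll": 0,"jaw": 60},
  {"travel": [-45,0,0],"roll": 0,"jaw": 60},
  {"travel": [-45,0,0],"roll": 0,"jaw": 60},
  {"travel": [-45,0,0],"roll": 0,"jaw": 60},
  {"travel": [-45,0,0],"roll": 0,"jaw": 60},
  {"travel": [-45,0,0],"roll": 0,"jaw": 60},
  {"travel": [-45,0,0],"roll": 0,"jaw": 60},
  {"travel": [-45,0,0],"roll": 0,"jaw": 60},
  {"travel": [-45,0,0],"roll": 0,"jaw": 60},
])

```text
clock: 3.1
tool_pos: [0.4737, 0.0178, 0.2985]
orientation: [-180.0, 0.0, -86.7]
force: [1.0, -0.2, -0.9]
opening: 0.0601
gripper_force: 0.0
```

Request:
apply_moves([
  {"travel": [-45,0,0],"roll": 0,"jaw": 60},
  {"travel": [-40,0,0],"roll": 0,"jaw": 60},
  {"travel": [-13,0,0],"roll": 0,"jaw": 60},
  {"travel": [0,0,26],"roll": 0,"jaw": 60},
  {"travel": [0,0,30],"roll": 0,"jaw": 60},
  {"travel": [0,0,30],"roll": 0,"jaw": 60},
  {"travel": [0,0,25],"roll": 0,"jaw": 60},
  {"travel": [0,0,15],"roll": 0,"jaw": 60},
  {"travel": [0,0,0],"roll": 0,"jaw": 0},
  {"travel": [0,0,0],"roll": 0,"jaw": 0},
])

```text
clock: 4.1
tool_pos: [0.4689, 0.1137, 0.1729]
orientation: [180.0, -0.0, -86.7]
force: [0.7, 0.1, 0.9]
opening: 0.0495
gripper_force: 0.0
```

Request:
apply_moves([
  {"travel": [0,0,0],"roll": 0,"jaw": 0},
  {"travel": [0,0,0],"roll": 0,"jaw": 0},
  {"travel": [0,0,0],"roll": 0,"jaw": 0},
  {"travel": [0,0,0],"roll": 0,"jaw": 0},
  {"travel": [0,0,0],"roll": 0,"jaw": 0},
])

```text
clock: 4.6
tool_pos: [0.469, 0.1141, 0.173]
orientation: [-179.9, 0.0, -86.7]
force: [-0.1, -0.0, 2.4]
opening: 0.0158
gripper_force: 30.0
```

Request:
apply_moves([
  {"travel": [0,-10,0],"roll": 0,"jaw": 0},
  {"travel": [0,-26,0],"roll": 0,"jaw": 0},
  {"travel": [0,-26,0],"roll": 0,"jaw": 0},
  {"travel": [0,-26,0],"roll": 0,"jaw": 0},
  {"travel": [0,-26,0],"roll": 0,"jaw": 0},
  {"travel": [0,-26,0],"roll": 0,"jaw": 0},
  {"travel": [0,-26,0],"roll": 0,"jaw": 0},
  {"travel": [0,-26,0],"roll": 0,"jaw": 0},
  {"travel": [0,-18,0],"roll": 0,"jaw": 0},
  {"travel": [0,-9,0],"roll": 0,"jaw": 0},
])

```text
clock: 5.6
tool_pos: [0.6895, 0.1268, 0.1731]
orientation: [-179.9, -0.0, -86.7]
force: [-2.8, 1.1, 7.1]
opening: 0.0156
gripper_force: 30.0
```

Request:
apply_moves([
  {"travel": [0,-3,0],"roll": 0,"jaw": 0},
  {"travel": [0,0,0],"roll": 0,"jaw": 0},
  {"travel": [0,0,0],"roll": 0,"jaw": 0},
])

```text
clock: 5.9
tool_pos: [0.6916, 0.1269, 0.1731]
orientation: [-179.9, 0.0, -86.7]
force: [1.1, -0.5, 4.6]
opening: 0.0159
gripper_force: 30.0
```

Request:
apply_moves([
  {"travel": [0,0,0],"roll": 0,"jaw": 60},
  {"travel": [0,0,0],"roll": 0,"jaw": 60},
  {"travel": [0,0,0],"roll": 0,"jaw": 60},
  {"travel": [0,0,0],"roll": 0,"jaw": 60},
  {"travel": [0,0,-15],"roll": 0,"jaw": 60},
  {"travel": [0,0,-30],"roll": 0,"jaw": 60},
  {"travel": [0,0,-35],"roll": 0,"jaw": 60},
  {"travel": [0,0,-40],"roll": 0,"jaw": 60},
  {"travel": [44,17,0],"roll": 0,"jaw": 60},
  {"travel": [44,17,0],"roll": 0,"jaw": 60},
])

```text
clock: 6.9
tool_pos: [0.6618, 0.0372, 0.2952]
orientation: [-179.8, 0.0, -86.5]
force: [0.2, -0.9, -0.6]
opening: 0.0602
gripper_force: 0.0
```

Request:
apply_moves([
  {"travel": [44,17,0],"roll": 0,"jaw": 60},
  {"travel": [44,17,0],"roll": 0,"jaw": 60},
  {"travel": [44,17,0],"roll": 0,"jaw": 60},
  {"travel": [44,17,0],"roll": 0,"jaw": 60},
  {"travel": [44,17,0],"roll": 0,"jaw": 60},
  {"travel": [44,17,0],"roll": 0,"jaw": 60},
  {"travel": [44,17,0],"roll": 0,"jaw": 60},
  {"travel": [44,17,0],"roll": 0,"jaw": 60},
  {"travel": [44,17,0],"roll": 0,"jaw": 60},
  {"travel": [44,21,0],"roll": 0,"jaw": 60},
])

```text
clock: 7.9
tool_pos: [0.5128, -0.4141, 0.2941]
orientation: [-179.9, -0.1, -86.6]
force: [0.6, -0.1, -0.1]
opening: 0.0599
gripper_force: 0.0
```

Request:
apply_moves([
  {"travel": [0,0,0],"roll": 7.9,"jaw": 60},
  {"travel": [0,0,0],"roll": 7.9,"jaw": 60},
  {"travel": [0,0,0],"roll": 7.9,"jaw": 60},
  {"travel": [0,0,0],"roll": 7.9,"jaw": 60},
  {"travel": [0,0,0],"roll": 7.9,"jaw": 60},
  {"travel": [0,0,0],"roll": 7.9,"jaw": 60},
  {"travel": [0,0,0],"roll": 7.9,"jaw": 60},
  {"travel": [0,0,0],"roll": 7.9,"jaw": 60},
  {"travel": [0,0,0],"roll": 7.9,"jaw": 60},
  {"travel": [0,0,0],"roll": 7.9,"jaw": 60},
])

```text
clock: 8.9
tool_pos: [0.5134, -0.4124, 0.294]
orientation: [-180.0, 0.0, -166.0]
force: [0.2, 0.1, 0.8]
opening: 0.0602
gripper_force: 0.0
```

Request:
apply_moves([
  {"travel": [0,0,0],"roll": 7.7,"jaw": 60},
  {"travel": [0,0,0],"roll": 7.7,"jaw": 60},
  {"travel": [0,0,0],"roll": 0,"jaw": 60},
])

```text
clock: 9.2
tool_pos: [0.5134, -0.4124, 0.2938]
orientation: [-180.0, 0.1, 178.8]
force: [-1.1, 0.1, 0.5]
opening: 0.06
gripper_force: 0.0
```

```bash
python3 - <<'E'
from h import *
cv2.imwrite("pics/s2.png",ctrl.snapshot("scene")[:,:,::-1]);cv2.imwrite("pics/t3.png",ctrl.snapshot("top")[:,:,::-1])
b=cv2.imread("pics/s2.png");a=cv2.imread("pics/t3.png")
cv2.imwrite("pics/s2c.png",cv2.resize(b[150:270,180:340],None,fx=5,fy=5,interpolation=cv2.INTER_CUBIC))
cv2.imwrite("pics/t3c.png",cv2.resize(a[70:270,120:320],None,fx=3,fy=3,interpolation=cv2.INTER_CUBIC))
E
```

```text
(no output)
```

View pics/s2.png

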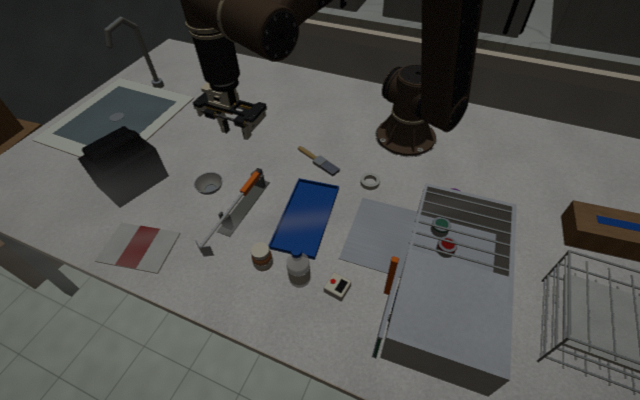

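The door is open: its handle is now at (392,275), and the rake handle is at (250,183). I'll check the rake pose against the second view before descending.

```bash
python3 - <<'E'
from h import *
print(tri((402.5,201.5),(250,182.6)), proj("scene",[.514,-.4125,.068]))
E
```

```text
(array([ 0.51163684, -0.41093282,  0.05965601]), np.float64(0.0057403957802931805)) [247.95874122 181.18071507]
```

Request:
apply_moves([
  {"travel": [0,0,40],"roll": 0,"jaw": 60},
  {"travel": [0,0,40],"roll": 0,"jaw": 60},
  {"travel": [0,0,40],"roll": 0,"jaw": 60},
  {"travel": [0,0,40],"roll": 0,"jaw": 60},
  {"travel": [0,0,30],"roll": 0,"jaw": 60},
  {"travel": [0,0,20],"roll": 0,"jaw": 60},
  {"travel": [0,0,12],"roll": 0,"jaw": 60},
  {"travel": [0,0,8],"roll": 0,"jaw": 60},
  {"travel": [0,0,0],"roll": 0,"jaw": 5},
  {"travel": [0,0,0],"roll": 0,"jaw": 5},
])

```text
clock: 10.3
tool_pos: [0.514, -0.4127, 0.0636]
orientation: [-180.0, 0.1, 179.0]
force: [-0.7, 1.0, 0.9]
opening: 0.0494
gripper_force: 0.0
```

Request:
apply_moves([
  {"travel": [0,0,0],"roll": 0,"jaw": 5},
  {"travel": [0,0,0],"roll": 0,"jaw": 5},
  {"travel": [0,0,0],"roll": 0,"jaw": 5},
  {"travel": [0,0,0],"roll": 0,"jaw": 5},
  {"travel": [0,0,0],"roll": 0,"jaw": 5},
])

```text
clock: 10.8
tool_pos: [0.5135, -0.4124, 0.0631]
orientation: [-180.0, 0.0, 178.9]
force: [-0.5, 2.5, 3.2]
opening: 0.0195
gripper_force: 29.9
```

Request:
apply_moves([
  {"travel": [0,0,-7],"roll": 0,"jaw": 5},
  {"travel": [0,0,-15],"roll": 0,"jaw": 5},
  {"travel": [0,0,-20],"roll": 0,"jaw": 5},
  {"travel": [0,0,-25],"roll": 0,"jaw": 5},
  {"travel": [0,0,-25],"roll": 0,"jaw": 5},
  {"travel": [0,0,-25],"roll": 0,"jaw": 5},
  {"travel": [0,0,-25],"roll": 0,"jaw": 5},
  {"travel": [0,0,-25],"roll": 0,"jaw": 5},
  {"travel": [0,0,-20],"roll": 0,"jaw": 5},
  {"travel": [0,0,0],"roll": -4,"jaw": 5},
])

```text
clock: 11.8
tool_pos: [0.5143, -0.4132, 0.2546]
orientation: [-179.8, 0.3, -177.0]
force: [0.3, -0.6, -2.9]
opening: 0.0195
gripper_force: 29.9
```

Request:
apply_moves([
  {"travel": [0,0,0],"roll": -6,"jaw": 5},
  {"travel": [0,0,0],"roll": -6,"jaw": 5},
  {"travel": [0,0,0],"roll": -6,"jaw": 5},
  {"travel": [0,0,0],"roll": -6,"jaw": 5},
  {"travel": [0,0,0],"roll": -6,"jaw": 5},
  {"travel": [0,0,0],"roll": -6,"jaw": 5},
  {"travel": [0,0,0],"roll": -6,"jaw": 5},
  {"travel": [0,0,0],"roll": -6,"jaw": 5},
  {"travel": [0,0,0],"roll": -6,"jaw": 5},
  {"travel": [0,0,0],"roll": -6,"jaw": 5},
])

```text
clock: 12.8
tool_pos: [0.5131, -0.4123, 0.2505]
orientation: [-180.0, 0.0, -116.8]
force: [0.6, 0.1, -3.1]
opening: 0.0199
gripper_force: 29.9
```

Request:
apply_moves([
  {"travel": [0,0,0],"roll": -6,"jaw": 5},
  {"travel": [0,0,0],"roll": -6,"jaw": 5},
  {"travel": [0,0,0],"roll": -6,"jaw": 5},
  {"travel": [0,0,0],"roll": -6,"jaw": 5},
  {"travel": [0,0,0],"roll": -4,"jaw": 5},
  {"travel": [0,0,0],"roll": -2.4,"jaw": 5},
  {"travel": [0,0,0],"roll": 0,"jaw": 5},
])

```text
clock: 13.5
tool_pos: [0.5131, -0.4123, 0.2504]
orientation: [-180.0, -0.0, -86.6]
force: [-0.0, -1.0, -2.3]
opening: 0.0203
gripper_force: 29.9
```

```bash
cat >> h.py <<'E'
CO=np.array([.4944,.1431]);TH=np.radians(3.28)
CR=np.array([[np.cos(TH),-np.sin(TH)],[np.sin(TH),np.cos(TH)]])
def tocab(p): return CR.T@(np.array(p[:2])-CO)
def fromcab(p): return CR@np.array(p)+CO
def travel(p):  # world target xyz -> tool travel mm at present yaw
    o=ctrl.get_obs();ps=np.radians(o["orientation"][2]);d=np.array(p)-o["tool_pos"]
    return np.round(1000*np.array([d[0]*np.cos(ps)+d[1]*np.sin(ps),d[0]*np.sin(ps)-d[1]*np.cos(ps),-d[2]]),1)
E
python3 - <<'E'
from h import *
o=ctrl.get_obs();print(o["tool_pos"],o["orientation"],o["opening"],tocab(o["tool_pos"]))
print(travel([*fromcab([-.076,-.33]),.25]))
cv2.imwrite("pics/t4.png",ctrl.snapshot("top")[:,:,::-1]);a=cv2.imread("pics/t4.png")
cv2.imwrite("pics/t4c.png",cv2.resize(a[80:330,120:480],None,fx=2.2,fy=2.2,interpolation=cv2.INTER_CUBIC))
E
```

```text
[ 0.5131485  -0.41228223  0.25044967] [-1.79975948e+02 -9.77915116e-03 -8.66434992e+01] 0.020289568674561578 [-0.01305871 -0.55554513]
[-225.6   62.6    0.4]
```

View pics/t4c.png

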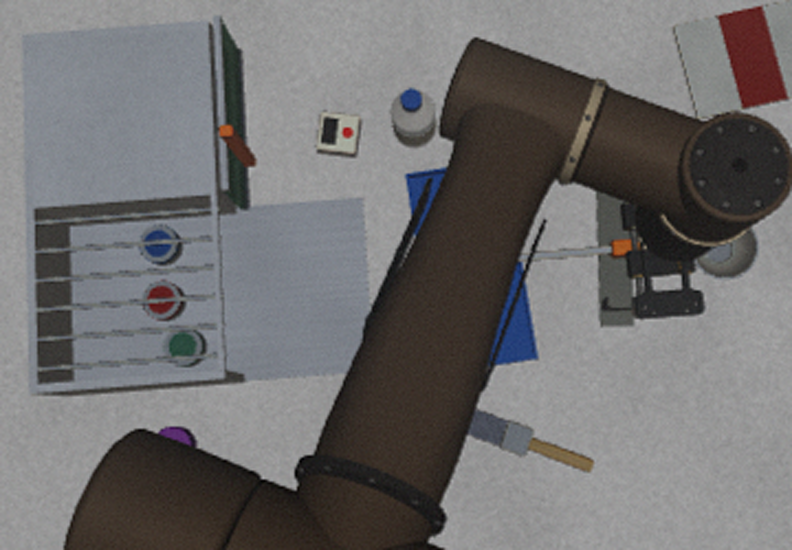

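Request:
apply_moves([
  {"travel": [-25,7,0],"roll": 0,"jaw": 5},
  {"travel": [-38,10,0],"roll": 0,"jaw": 5},
  {"travel": [-42,12,0],"roll": 0,"jaw": 5},
  {"travel": [-42,12,0],"roll": 0,"jaw": 5},
  {"travel": [-42,12,0],"roll": 0,"jaw": 5},
  {"travel": [-37,10,0],"roll": 0,"jaw": 5},
  {"travel": [0,0,0],"roll": 0,"jaw": 5},
  {"travel": [0,0,20],"roll": 0,"jaw": 5},
  {"travel": [0,0,30],"roll": 0,"jaw": 5},
  {"travel": [0,0,30],"roll": 0,"jaw": 5},
])

```text
clock: 14.55
tool_pos: [0.4379, -0.1904, 0.1698]
orientation: [-179.8, -0.0, -86.7]
force: [-0.2, -0.2, -2.9]
opening: 0.0197
gripper_force: 29.9
```

Request:
apply_moves([
  {"travel": [0,0,30],"roll": 0,"jaw": 5},
  {"travel": [0,0,20],"roll": 0,"jaw": 5},
  {"travel": [0,0,12],"roll": 0,"jaw": 5},
  {"travel": [0,0,0],"roll": 0,"jaw": 5},
  {"travel": [-15,0,0],"roll": 0,"jaw": 5},
  {"travel": [-30,0,0],"roll": 0,"jaw": 5},
  {"travel": [-35,0,0],"roll": 0,"jaw": 5},
  {"travel": [-35,0,0],"roll": 0,"jaw": 5},
  {"travel": [-30,0,0],"roll": 0,"jaw": 5},
  {"travel": [-20,0,0],"roll": 0,"jaw": 5},
])

```text
clock: 15.55
tool_pos: [0.4286, -0.0239, 0.1091]
orientation: [-179.9, 0.0, -86.7]
force: [0.3, 0.4, -2.8]
opening: 0.0195
gripper_force: 29.9
```

Request:
apply_moves([
  {"travel": [-7,0,0],"roll": 0,"jaw": 5},
  {"travel": [0,0,0],"roll": 0,"jaw": 5},
])

```text
clock: 15.75
tool_pos: [0.4281, -0.0179, 0.1085]
orientation: [-179.9, 0.0, -86.6]
force: [-0.8, 0.0, -2.8]
opening: 0.0197
gripper_force: 29.9
```

```bash
python3 - <<'E'
from h import *
o=ctrl.get_obs();print(o["tool_pos"],o["orientation"],o["opening"],tocab(o["tool_pos"]))
cv2.imwrite("pics/t5.png",ctrl.snapshot("top")[:,:,::-1]);cv2.imwrite("pics/s5.png",ctrl.snapshot("scene")[:,:,::-1])
a=cv2.imread("pics/t5.png")[150:270,130:290];b=cv2.imread("pics/s5.png")[170:290,380:540]
cv2.imwrite("pics/c5.png",np.hstack([cv2.resize(x,(400,300),interpolation=cv2.INTER_CUBIC) for x in(a,b)]))
E
```

```text
[ 0.42805646 -0.01793012  0.1085192 ] [-1.79902492e+02  2.59200649e-02 -8.65937330e+01] 0.019731352917610308 [-0.07544828 -0.15697044]
```

View pics/c5.png

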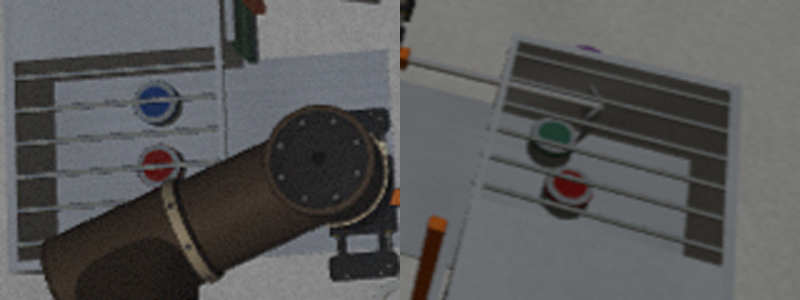

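The blade point is at scene px (460,212) and the green lid at (441,223), so the blade is above and behind green.

```bash
python3 - <<'E'
from h import *
for z in(.06,.11): print(proj("scene",[*fromcab([-.0755,.123]),z]))
print(proj("scene",[*fromcab([-.0756,.0768]),.039]))
E
```

```text
[456.03076115 221.64433568]
[460.39445203 211.39512665]
[439.17693711 221.78426998]
```

Request:
apply_moves([
  {"travel": [0,0,12],"roll": 0,"jaw": 5},
  {"travel": [0,0,14],"roll": 0,"jaw": 5},
  {"travel": [0,0,14],"roll": 0,"jaw": 5},
  {"travel": [0,0,10],"roll": 0,"jaw": 5},
  {"travel": [0,0,4],"roll": 0,"jaw": 5},
  {"travel": [0,0,0],"roll": 0,"jaw": 5},
])

```text
clock: 16.45
tool_pos: [0.4272, -0.0192, 0.0532]
orientation: [179.9, -0.0, -86.7]
force: [-0.1, -0.8, -1.9]
opening: 0.0197
gripper_force: 29.9
```

Request:
apply_moves([
  {"travel": [4,0,0],"roll": 0,"jaw": 5},
  {"travel": [8,0,0],"roll": 0,"jaw": 5},
  {"travel": [10,0,0],"roll": 0,"jaw": 5},
  {"travel": [10,0,0],"roll": 0,"jaw": 5},
  {"travel": [12,0,0],"roll": 0,"jaw": 5},
  {"travel": [12,0,0],"roll": 0,"jaw": 5},
  {"travel": [12,0,0],"roll": 0,"jaw": 5},
  {"travel": [12,0,0],"roll": 0,"jaw": 5},
  {"travel": [12,0,0],"roll": 0,"jaw": 5},
  {"travel": [12,0,0],"roll": 0,"jaw": 5},
])

```text
clock: 17.45
tool_pos: [0.4334, -0.1236, 0.0535]
orientation: [180.0, 0.0, -86.7]
force: [-0.8, 2.4, -1.8]
opening: 0.0197
gripper_force: 29.9
```

Request:
apply_moves([
  {"travel": [12,0,0],"roll": 0,"jaw": 5},
  {"travel": [12,0,0],"roll": 0,"jaw": 5},
  {"travel": [12,0,0],"roll": 0,"jaw": 5},
  {"travel": [10,0,0],"roll": 0,"jaw": 5},
  {"travel": [8,0,0],"roll": 0,"jaw": 5},
  {"travel": [5,0,0],"roll": 0,"jaw": 5},
  {"travel": [3,0,0],"roll": 0,"jaw": 5},
  {"travel": [0,0,0],"roll": 0,"jaw": 5},
])

```text
clock: 18.25
tool_pos: [0.437, -0.1846, 0.0535]
orientation: [180.0, -0.0, -86.7]
force: [-0.1, 0.4, -2.9]
opening: 0.0193
gripper_force: 29.9
```

```bash
cat >> h.py <<'E'
def blobs(n,im,lo,hi,s=90,v=40,box=None,amin=12):
    h=cv2.cvtColor(im,cv2.COLOR_BGR2HSV);m=cv2.inRange(h,(lo,s,v),(hi,255,255))
    if box: k=np.zeros_like(m);x0,y0,x1,y1=box;k[y0:y1,x0:x1]=1;m=m*k
    m=cv2.morphologyEx(m,cv2.MORPH_CLOSE,np.ones((3,3)))
    return [(round(cv2.contourArea(c)),np.array(cv2.minEnclosingCircle(c)[0]).round(1)) for c in cv2.findContours(m,0,1)[0] if cv2.contourArea(c)>amin]
def look(tag):
    out=[]
    for n,box in(("scene",(335,180,500,285)),("top",(135,150,310,260))):
        im=np.ascontiguousarray(ctrl.snapshot(n)[:,:,::-1]);cv2.imwrite(f"pics/{n}_{tag}.png",im)
        for c,lo,hi in(("red",0,3),("red2",172,180),("green",60,90),("blue",105,125)):
            for a,p in blobs(n,im,lo,hi,box=box):
                w=cast(n,*p,.039);print(n,c,a,p,"world",w[:2].round(4),"cab",tocab(w).round(4))
E
python3 - <<'E'
from h import *
o=ctrl.get_obs();print(tocab(o["tool_pos"]),o["tool_pos"][2],o["force"]);look("6")
E
```

```text
[-0.07610241 -0.32391662] 0.05352145580882784 [-0.08377325  0.4024907  -2.88531289]
scene red 86 [442.9 250.1] world [0.5144 0.2474] cab [0.026 0.103]
scene blue 14 [336. 188.] world [ 0.405  -0.1364] cab [-0.1052 -0.2739]
top red 74 [195. 207.] world [0.5121 0.2438] cab [0.0235 0.0995]
top red2 67 [196.5 207.7] world [0.5098 0.2389] cab [0.0208 0.0948]
top blue 106 [192.7 190.6] world [0.5653 0.2521] cab [0.077  0.1048]
top blue 72 [308.5 175. ] world [ 0.6082 -0.1196] cab [ 0.0986 -0.2688]
```

```bash
python3 - <<'E'
import cv2,numpy as np
a=cv2.imread("pics/top_6.png")[140:270,130:300];b=cv2.imread("pics/scene_6.png")[140:290,340:540]
cv2.imwrite("pics/c6.png",np.hstack([cv2.resize(x,(400,300),interpolation=cv2.INTER_CUBIC) for x in(a,b)]))
E
```

```text
(no output)
```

View pics/c6.png

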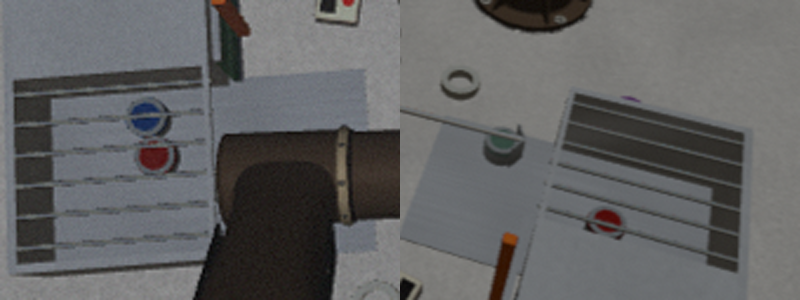

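Request:
apply_moves([
  {"travel": [0,0,-10],"roll": 0,"jaw": 5},
  {"travel": [0,0,-20],"roll": 0,"jaw": 5},
  {"travel": [0,0,-18],"roll": 0,"jaw": 5},
  {"travel": [0,0,-7],"roll": 0,"jaw": 5},
  {"travel": [0,-15,0],"roll": 0,"jaw": 5},
  {"travel": [0,-25,0],"roll": 0,"jaw": 5},
  {"travel": [0,-25,0],"roll": 0,"jaw": 5},
  {"travel": [0,-20,0],"roll": 0,"jaw": 5},
  {"travel": [0,-7,0],"roll": 0,"jaw": 5},
  {"travel": [0,0,0],"roll": 0,"jaw": 5},
])

```text
clock: 19.35
tool_pos: [0.5295, -0.1788, 0.1075]
orientation: [179.9, 0.0, -86.7]
force: [-0.0, -0.8, -3.3]
opening: 0.0197
gripper_force: 29.9
```

Request:
apply_moves([
  {"travel": [-10,0,0],"roll": 0,"jaw": 5},
  {"travel": [-20,0,0],"roll": 0,"jaw": 5},
  {"travel": [-27,0,0],"roll": 0,"jaw": 5},
  {"travel": [-30,0,0],"roll": 0,"jaw": 5},
  {"travel": [-30,0,0],"roll": 0,"jaw": 5},
  {"travel": [-30,0,0],"roll": 0,"jaw": 5},
  {"travel": [-22,0,0],"roll": 0,"jaw": 5},
  {"travel": [-15,0,0],"roll": 0,"jaw": 5},
  {"travel": [-5,0,0],"roll": 0,"jaw": 5},
  {"travel": [0,0,0],"roll": 0,"jaw": 5},
])

```text
clock: 20.35
tool_pos: [0.5175, 0.01, 0.1086]
orientation: [180.0, -0.0, -86.6]
force: [0.5, 0.1, -2.1]
opening: 0.0195
gripper_force: 29.9
```

```bash
python3 - <<'E'
from h import *
o=ctrl.get_obs();c=tocab(o["tool_pos"]);print(c,o["tool_pos"][2],o["orientation"]);look("7")
print(proj("scene",[*fromcab([c[0],c[1]+.28]),.11]))
a=cv2.imread("pics/top_7.png")[140:270,130:300];b=cv2.imread("pics/scene_7.png")[140:290,340:540]
cv2.imwrite("pics/c7.png",np.hstack([cv2.resize(x,(400,300),interpolation=cv2.INTER_CUBIC) for x in(a,b)]))
E
```

```text
[ 0.01543296 -0.13421757] 0.10863790263586406 [ 1.79996600e+02 -9.07321709e-04 -8.66153998e+01]
scene red 75 [443.6 249.6] world [0.5119 0.2489] cab [0.0235 0.1046]
scene blue 18 [335. 191.] world [ 0.419  -0.1343] cab [-0.0911 -0.2727]
top green 78 [253.3 234.2] world [0.4216 0.0578] cab [-0.0775 -0.081 ]
top blue 72 [308.5 175. ] world [ 0.6082 -0.1196] cab [ 0.0986 -0.2688]
[464.92009696 237.49904001]
```

View pics/c7.png

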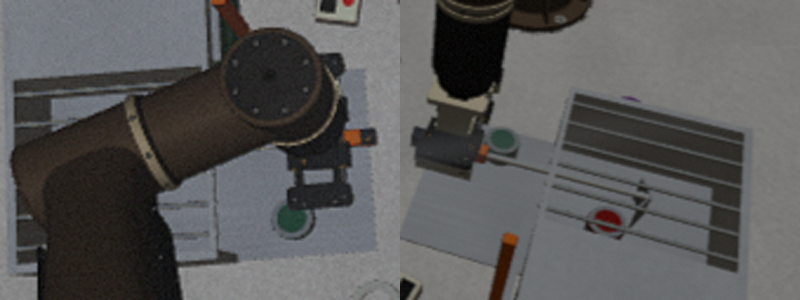

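The picture shows the blade at (643,195) behind red (606,220). Green stands on the apron. I'll go 4 mm deeper, lower the blade and pull.

Request:
apply_moves([
  {"travel": [-4,0,0],"roll": 0,"jaw": 5},
  {"travel": [0,0,12],"roll": 0,"jaw": 5},
  {"travel": [0,0,14],"roll": 0,"jaw": 5},
  {"travel": [0,0,14],"roll": 0,"jaw": 5},
  {"travel": [0,0,10],"roll": 0,"jaw": 5},
  {"travel": [0,0,4],"roll": 0,"jaw": 5},
  {"travel": [0,0,0],"roll": 0,"jaw": 5},
])

```text
clock: 21.15
tool_pos: [0.5173, 0.0133, 0.0538]
orientation: [179.9, -0.0, -86.7]
force: [0.5, -0.6, -1.9]
opening: 0.0199
gripper_force: 29.9
```

Request:
apply_moves([
  {"travel": [4,0,0],"roll": 0,"jaw": 5},
  {"travel": [7,0,0],"roll": 0,"jaw": 5},
  {"travel": [8,0,0],"roll": 0,"jaw": 5},
  {"travel": [12,0,0],"roll": 0,"jaw": 5},
  {"travel": [12,0,0],"roll": 0,"jaw": 5},
  {"travel": [12,0,0],"roll": 0,"jaw": 5},
  {"travel": [12,0,0],"roll": 0,"jaw": 5},
  {"travel": [12,0,0],"roll": 0,"jaw": 5},
  {"travel": [12,0,0],"roll": 0,"jaw": 5},
  {"travel": [12,0,0],"roll": 0,"jaw": 5},
])

```text
clock: 22.15
tool_pos: [0.5236, -0.0903, 0.0545]
orientation: [180.0, 0.0, -86.7]
force: [-0.2, 1.5, -1.9]
opening: 0.0198
gripper_force: 29.9
```

Request:
apply_moves([
  {"travel": [12,0,0],"roll": 0,"jaw": 5},
  {"travel": [12,0,0],"roll": 0,"jaw": 5},
  {"travel": [12,3,0],"roll": 0,"jaw": 5},
  {"travel": [12,4,0],"roll": 0,"jaw": 5},
  {"travel": [12,4,0],"roll": 0,"jaw": 5},
  {"travel": [12,4,0],"roll": 0,"jaw": 5},
  {"travel": [10,3,0],"roll": 0,"jaw": 5},
  {"travel": [7,2,0],"roll": 0,"jaw": 5},
  {"travel": [4,0,0],"roll": 0,"jaw": 5},
  {"travel": [0,0,0],"roll": 0,"jaw": 5},
])

```text
clock: 23.15
tool_pos: [0.509, -0.1837, 0.0545]
orientation: [180.0, -0.0, -86.7]
force: [0.2, -0.5, -3.4]
opening: 0.0202
gripper_force: 29.9
```

```bash
python3 - <<'E'
from h import *
o=ctrl.get_obs();c=tocab(o["tool_pos"]);print(c,o["tool_pos"][2],o["orientation"]);look("8")
E
```

```text
[-0.00409556 -0.32709203] 0.054533521761156584 [ 1.79992591e+02 -8.04263782e-03 -8.66949349e+01]
scene red 44 [383.6 228.6] world [0.5064 0.0634] cab [ 0.0075 -0.0803]
scene blue 18 [335. 191.] world [ 0.419  -0.1343] cab [-0.0911 -0.2727]
top blue 104 [191.5 190.2] world [0.5667 0.256 ] cab [0.0786 0.1086]
top blue 30 [307.5 162. ] world [ 0.6509 -0.1171] cab [ 0.1414 -0.2687]
```

Request:
apply_moves([
  {"travel": [0,0,-10],"roll": 0,"jaw": 5},
  {"travel": [0,0,-20],"roll": 0,"jaw": 5},
  {"travel": [0,0,-18],"roll": 0,"jaw": 5},
  {"travel": [0,0,-6],"roll": 0,"jaw": 5},
  {"travel": [0,-12,0],"roll": 0,"jaw": 5},
  {"travel": [0,-22,0],"roll": 0,"jaw": 5},
  {"travel": [0,-22,0],"roll": 0,"jaw": 5},
  {"travel": [0,-18,0],"roll": 0,"jaw": 5},
  {"travel": [0,-7,0],"roll": 0,"jaw": 5},
  {"travel": [0,0,0],"roll": 0,"jaw": 5},
])

```text
clock: 24.25
tool_pos: [0.5904, -0.1782, 0.1074]
orientation: [179.9, 0.0, -86.7]
force: [-0.6, -0.1, -1.8]
opening: 0.0196
gripper_force: 29.9
```

Request:
apply_moves([
  {"travel": [-10,0,0],"roll": 0,"jaw": 5},
  {"travel": [-20,0,0],"roll": 0,"jaw": 5},
  {"travel": [-30,0,0],"roll": 0,"jaw": 5},
  {"travel": [-30,0,0],"roll": 0,"jaw": 5},
  {"travel": [-30,0,0],"roll": 0,"jaw": 5},
  {"travel": [-30,0,0],"roll": 0,"jaw": 5},
  {"travel": [-25,0,0],"roll": 0,"jaw": 5},
  {"travel": [-17,0,0],"roll": 0,"jaw": 5},
  {"travel": [-7,0,0],"roll": 0,"jaw": 5},
  {"travel": [0,0,0],"roll": 0,"jaw": 5},
])

```text
clock: 25.25
tool_pos: [0.578, 0.0208, 0.1086]
orientation: [180.0, 0.0, -86.6]
force: [0.8, 0.2, -2.1]
opening: 0.0199
gripper_force: 29.9
```

```bash
python3 - <<'E'
from h import *
o=ctrl.get_obs();c=tocab(o["tool_pos"]);print(c,o["tool_pos"][2],o["orientation"]);look("9")
E
```

```text
[ 0.07647937 -0.12687986] 0.10864109194566292 [ 1.79998895e+02  3.00399320e-03 -8.66061489e+01]
scene red 75 [384. 226.] world [0.4964 0.0616] cab [-0.0027 -0.0815]
scene blue 18 [335.  191.5] world [ 0.4211 -0.1335] cab [-0.089  -0.2719]
top red 48 [253.1 211.9] world [0.4925 0.0584] cab [-0.0067 -0.0844]
top red2 58 [253.6 212.2] world [0.4916 0.0568] cab [-0.0078 -0.086 ]
top green 86 [253.1 234. ] world [0.4223 0.0584] cab [-0.0769 -0.0804]
top blue 72 [308.5 175. ] world [ 0.6082 -0.1196] cab [ 0.0986 -0.2688]
```

Request:
apply_moves([
  {"travel": [0,0,12],"roll": 0,"jaw": 5},
  {"travel": [0,0,14],"roll": 0,"jaw": 5},
  {"travel": [0,0,14],"roll": 0,"jaw": 5},
  {"travel": [0,0,10],"roll": 0,"jaw": 5},
  {"travel": [0,0,4],"roll": 0,"jaw": 5},
  {"travel": [0,0,0],"roll": 0,"jaw": 5},
  {"travel": [4,0,0],"roll": 0,"jaw": 5},
  {"travel": [7,0,0],"roll": 0,"jaw": 5},
  {"travel": [8,0,0],"roll": 0,"jaw": 5},
  {"travel": [10,0,0],"roll": 0,"jaw": 5},
])

```text
clock: 26.35
tool_pos: [0.5803, -0.0094, 0.055]
orientation: [-180.0, 0.0, -86.7]
force: [-0.7, 0.6, -2.6]
opening: 0.0201
gripper_force: 29.9
```

Request:
apply_moves([
  {"travel": [12,0,0],"roll": 0,"jaw": 5},
  {"travel": [12,0,0],"roll": 0,"jaw": 5},
  {"travel": [12,0,0],"roll": 0,"jaw": 5},
  {"travel": [12,0,0],"roll": 0,"jaw": 5},
  {"travel": [12,0,0],"roll": 0,"jaw": 5},
  {"travel": [12,0,0],"roll": 0,"jaw": 5},
  {"travel": [12,0,0],"roll": 0,"jaw": 5},
  {"travel": [12,0,0],"roll": 0,"jaw": 5},
  {"travel": [12,0,0],"roll": 0,"jaw": 5},
  {"travel": [12,0,0],"roll": 0,"jaw": 5},
])

```text
clock: 27.35
tool_pos: [0.587, -0.1296, 0.0545]
orientation: [180.0, 0.0, -86.7]
force: [0.3, 2.0, -3.0]
opening: 0.0199
gripper_force: 29.9
```

Request:
apply_moves([
  {"travel": [12,0,0],"roll": 0,"jaw": 5},
  {"travel": [12,0,0],"roll": 0,"jaw": 5},
  {"travel": [12,0,0],"roll": 0,"jaw": 5},
  {"travel": [10,0,0],"roll": 0,"jaw": 5},
  {"travel": [7,0,0],"roll": 0,"jaw": 5},
  {"travel": [4,0,0],"roll": 0,"jaw": 5},
  {"travel": [0,0,0],"roll": 0,"jaw": 5},
  {"travel": [0,0,-10],"roll": 0,"jaw": 5},
  {"travel": [0,0,-20],"roll": 0,"jaw": 5},
  {"travel": [0,0,-25],"roll": 0,"jaw": 5},
])

```text
clock: 28.35
tool_pos: [0.5897, -0.185, 0.1099]
orientation: [179.9, 0.0, -86.6]
force: [0.3, -0.3, -2.3]
opening: 0.0196
gripper_force: 29.9
```

```bash
python3 - <<'E'
from h import *
o=ctrl.get_obs();c=tocab(o["tool_pos"]);print(c,o["tool_pos"],o["orientation"]);look("10")
a=cv2.imread("pics/top_10.png")[140:270,130:300];b=cv2.imread("pics/scene_10.png")[140:290,340:540]
cv2.imwrite("pics/c10.png",np.hstack([cv2.resize(x,(400,300),interpolation=cv2.INTER_CUBIC) for x in(a,b)]))
E
```

```text
[ 0.07640094 -0.33302863] [ 0.58973019 -0.18501176  0.10994224] [ 1.79893393e+02  7.12673140e-03 -8.66395283e+01]
scene red 72 [384.5 225. ] world [0.4921 0.0618] cab [-0.007 -0.081]
scene blue 96 [375.7 245.8] world [0.5763 0.0606] cab [ 0.077 -0.087]
scene blue 18 [335. 191.] world [ 0.419  -0.1343] cab [-0.0911 -0.2727]
top blue 28 [307. 170.] world [ 0.6247 -0.115 ] cab [ 0.1153 -0.2652]
```

View pics/c10.png

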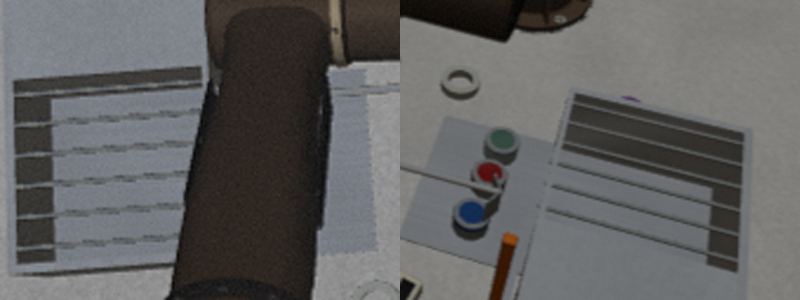

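The picture shows green, red and blue out on the apron in scene px (around (391,210), (384,225) and (376,246)) and the chamber empty. Next, the rake goes back on its rest.

Request:
apply_moves([
  {"travel": [0,0,-20],"roll": 0,"jaw": 5},
  {"travel": [0,0,-35],"roll": 0,"jaw": 5},
  {"travel": [0,0,-35],"roll": 0,"jaw": 5},
  {"travel": [0,0,-35],"roll": 0,"jaw": 5},
  {"travel": [0,0,-19],"roll": 0,"jaw": 5},
  {"travel": [30,12,0],"roll": 0,"jaw": 5},
  {"travel": [40,16,0],"roll": 0,"jaw": 5},
  {"travel": [42,17,0],"roll": 0,"jaw": 5},
  {"travel": [42,17,0],"roll": 0,"jaw": 5},
  {"travel": [40,16,0],"roll": 0,"jaw": 5},
])

```text
clock: 29.45
tool_pos: [0.5229, -0.3847, 0.2536]
orientation: [180.0, 0.0, -86.6]
force: [0.9, 0.2, -3.2]
opening: 0.0197
gripper_force: 29.9
```

Request:
apply_moves([
  {"travel": [28,11,0],"roll": 4,"jaw": 5},
  {"travel": [0,0,0],"roll": 6,"jaw": 5},
  {"travel": [0,0,0],"roll": 6,"jaw": 5},
  {"travel": [0,0,0],"roll": 6,"jaw": 5},
  {"travel": [0,0,0],"roll": 6,"jaw": 5},
  {"travel": [0,0,0],"roll": 6,"jaw": 5},
  {"travel": [0,0,0],"roll": 6,"jaw": 5},
  {"travel": [0,0,0],"roll": 6,"jaw": 5},
  {"travel": [0,0,0],"roll": 6,"jaw": 5},
  {"travel": [0,0,0],"roll": 6,"jaw": 5},
])

```text
clock: 30.45
tool_pos: [0.5143, -0.4116, 0.2533]
orientation: [180.0, -0.0, -144.9]
force: [-0.1, 0.2, -2.2]
opening: 0.0198
gripper_force: 29.9
```

Request:
apply_moves([
  {"travel": [0,0,0],"roll": 6,"jaw": 5},
  {"travel": [0,0,0],"roll": 6,"jaw": 5},
  {"travel": [0,0,0],"roll": 6,"jaw": 5},
  {"travel": [0,0,0],"roll": 6,"jaw": 5},
  {"travel": [0,0,0],"roll": 6,"jaw": 5},
  {"travel": [0,0,0],"roll": 5,"jaw": 5},
  {"travel": [0,0,0],"roll": 1.4,"jaw": 5},
  {"travel": [0,0,0],"roll": 0,"jaw": 5},
  {"travel": [0,0,0],"roll": 0,"jaw": 5},
])

```text
clock: 31.35
tool_pos: [0.5143, -0.4121, 0.2535]
orientation: [180.0, -0.0, 179.0]
force: [-0.6, 0.1, -2.6]
opening: 0.02
gripper_force: 29.9
```

```bash
python3 - <<'E'
from h import *
o=ctrl.get_obs();print(o["tool_pos"],o["orientation"],o["opening"],travel([.5135,-.4124,.0631]))
E
```

```text
[ 0.51431905 -0.41205464  0.2534836 ] [ 1.79991841e+02 -1.00311978e-02  1.79049975e+02] 0.02000334715748501 [  0.8  -0.4 190.4]
```

Request:
apply_moves([
  {"travel": [1,0,30],"roll": 0.1,"jaw": 5},
  {"travel": [0,0,35],"roll": 0,"jaw": 5},
  {"travel": [0,0,35],"roll": 0,"jaw": 5},
  {"travel": [0,0,30],"roll": 0,"jaw": 5},
  {"travel": [0,0,20],"roll": 0,"jaw": 5},
  {"travel": [0,0,12],"roll": 0,"jaw": 5},
  {"travel": [0,0,10],"roll": 0,"jaw": 5},
  {"travel": [0,0,8],"roll": 0,"jaw": 5},
  {"travel": [0,0,6],"roll": 0,"jaw": 5},
  {"travel": [0,0,3],"roll": 0,"jaw": 5},
])

```text
clock: 32.35
tool_pos: [0.5135, -0.4123, 0.0646]
orientation: [-180.0, 0.0, 178.8]
force: [0.2, 0.6, -3.5]
opening: 0.0196
gripper_force: 29.9
```

Request:
apply_moves([
  {"travel": [0,0,1],"roll": 0,"jaw": 5},
  {"travel": [0,0,0],"roll": 0,"jaw": 5},
])

```text
clock: 32.55
tool_pos: [0.5136, -0.4124, 0.064]
orientation: [-180.0, 0.0, 178.8]
force: [-0.8, -0.7, -2.0]
opening: 0.0197
gripper_force: 29.9
```

Request:
apply_moves([
  {"travel": [0,0,0],"roll": 0,"jaw": 50},
  {"travel": [0,0,0],"roll": 0,"jaw": 66},
  {"travel": [0,0,0],"roll": 0,"jaw": 66},
  {"travel": [0,0,0],"roll": 0,"jaw": 66},
  {"travel": [0,0,-15],"roll": 0,"jaw": 66},
  {"travel": [0,0,-35],"roll": 0,"jaw": 66},
  {"travel": [0,0,-35],"roll": 0,"jaw": 66},
  {"travel": [0,0,-35],"roll": 0,"jaw": 66},
  {"travel": [0,0,-35],"roll": 0,"jaw": 66},
  {"travel": [0,0,-25],"roll": 0,"jaw": 66},
])

```text
clock: 33.55
tool_pos: [0.5137, -0.4127, 0.248]
orientation: [-179.9, 0.2, 178.8]
force: [0.3, -0.1, -0.1]
opening: 0.0658
gripper_force: 0.0
```

Request:
apply_moves([
  {"travel": [0,0,0],"roll": -7.9,"jaw": 66},
  {"travel": [0,0,0],"roll": -7.9,"jaw": 66},
  {"travel": [0,0,0],"roll": -7.9,"jaw": 66},
  {"travel": [0,0,0],"roll": -7.9,"jaw": 66},
  {"travel": [0,0,0],"roll": -7.9,"jaw": 66},
  {"travel": [0,0,0],"roll": -7.9,"jaw": 66},
  {"travel": [0,0,0],"roll": -7.9,"jaw": 66},
  {"travel": [0,0,0],"roll": -7.9,"jaw": 66},
  {"travel": [0,0,0],"roll": -7.9,"jaw": 66},
  {"travel": [0,0,0],"roll": -7.9,"jaw": 66},
])

```text
clock: 34.55
tool_pos: [0.5133, -0.4123, 0.245]
orientation: [-179.9, -0.0, -101.8]
force: [0.5, 0.4, -0.1]
opening: 0.0663
gripper_force: 0.0
```

Request:
apply_moves([
  {"travel": [0,0,0],"roll": -7.7,"jaw": 66},
  {"travel": [0,0,0],"roll": -7.7,"jaw": 66},
  {"travel": [0,0,0],"roll": 0,"jaw": 66},
])

```text
clock: 34.85
tool_pos: [0.5134, -0.4123, 0.2449]
orientation: [-179.9, -0.0, -86.7]
force: [-0.2, 0.2, 0.2]
opening: 0.0658
gripper_force: 0.0
```

```bash
python3 - <<'E'
from h import *
look("11")
for n in("top","scene"):
    print(n,[(a,p,cast(n,*p,.066).round(4)[:2]) for a,p in blobs(n,cv2.imread(f"pics/{n}_11.png"),3,18,s=110,box=(380,150,430,240) if n=="top" else (200,150,290,260))])
print(travel([*fromcab([.078,-.087]),.25]))
a=cv2.imread("pics/top_11.png")[100:260,170:430];b=cv2.imread("pics/scene_11.png")[140:290,180:424]
cv2.imwrite("pics/c11.png",np.vstack([cv2.resize(x,(488,300),interpolation=cv2.INTER_CUBIC) for x in(a,b)]))
E
```

```text
scene red 76 [384.5 225.5] world [0.4939 0.0624] cab [-0.0051 -0.0805]
scene blue 95 [375.5 246. ] world [0.5772 0.0603] cab [ 0.0779 -0.0874]
scene blue 20 [335.5 191.5] world [ 0.4205 -0.1319] cab [-0.0895 -0.2704]
top red 77 [253.  211.5] world [0.4938 0.0587] cab [-0.0054 -0.0842]
top red2 92 [253.5 211.5] world [0.4938 0.0572] cab [-0.0055 -0.0858]
top green 88 [253.3 234.1] world [0.4219 0.0578] cab [-0.0772 -0.081 ]
top blue 107 [254.  186.5] world [0.5744 0.0556] cab [ 0.0749 -0.092 ]
top blue 56 [308.  167.5] world [ 0.6328 -0.1184] cab [ 0.1232 -0.269 ]
top [(178, array([403. , 203.9]), array([ 0.5045, -0.4137]))]
scene [(14, array([266.5, 255.5]), array([ 0.7459, -0.213 ])), (186, array([250., 181.]), array([ 0.5091, -0.4078]))]
[-469.   -88.6   -5.6]
```

View pics/c11.png

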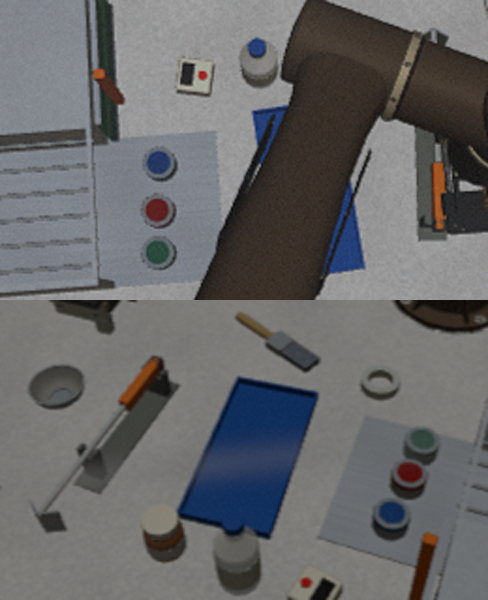

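The picture shows the rake lying back in its forks. The tins stand upright on the apron in top crop at (160,163), (157,210) and (157,252). I'll pick blue first.

Request:
apply_moves([
  {"travel": [-42,-9,0],"roll": 0,"jaw": 67},
  {"travel": [-43,-9,0],"roll": 0,"jaw": 67},
  {"travel": [-43,-9,0],"roll": 0,"jaw": 67},
  {"travel": [-43,-9,0],"roll": 0,"jaw": 67},
  {"travel": [-43,-9,0],"roll": 0,"jaw": 67},
  {"travel": [-43,-9,0],"roll": 0,"jaw": 67},
  {"travel": [-43,-9,0],"roll": 0,"jaw": 67},
  {"travel": [-43,-9,0],"roll": 0,"jaw": 67},
  {"travel": [-43,-9,0],"roll": 0,"jaw": 67},
  {"travel": [-43,-9,0],"roll": 0,"jaw": 67},
])

```text
clock: 35.95
tool_pos: [0.5791, 0.0229, 0.2443]
orientation: [-179.9, 0.0, -87.0]
force: [1.4, 0.1, -0.1]
opening: 0.0672
gripper_force: 0.0
```

Request:
apply_moves([
  {"travel": [-38,0,0],"roll": 0,"jaw": 67},
  {"travel": [0,0,30],"roll": 0,"jaw": 67},
  {"travel": [0,0,40],"roll": 0,"jaw": 67},
  {"travel": [0,0,40],"roll": 0,"jaw": 67},
  {"travel": [0,0,35],"roll": 0,"jaw": 67},
  {"travel": [0,0,25],"roll": 0,"jaw": 67},
  {"travel": [0,0,20],"roll": 0,"jaw": 67},
  {"travel": [0,0,15],"roll": 0,"jaw": 67},
  {"travel": [0,0,10],"roll": 0,"jaw": 67},
  {"travel": [0,0,0],"roll": 0,"jaw": 67},
])

```text
clock: 36.95
tool_pos: [0.5763, 0.0588, 0.0276]
orientation: [179.9, -0.0, -86.9]
force: [-1.1, -0.5, 0.5]
opening: 0.067
gripper_force: 0.0
```

Request:
apply_moves([
  {"travel": [0,0,0],"roll": 0,"jaw": 40},
  {"travel": [0,0,0],"roll": 0,"jaw": 40},
  {"travel": [0,0,0],"roll": 0,"jaw": 40},
  {"travel": [0,0,0],"roll": 0,"jaw": 40},
  {"travel": [0,0,0],"roll": 0,"jaw": 40},
])

```text
clock: 37.45
tool_pos: [0.5774, 0.0593, 0.0295]
orientation: [-179.9, 0.0, -86.8]
force: [-2.5, 0.5, 5.2]
opening: 0.0555
gripper_force: 30.0
```

Request:
apply_moves([
  {"travel": [0,0,-20],"roll": 0,"jaw": 40},
  {"travel": [0,0,-40],"roll": 0,"jaw": 40},
  {"travel": [0,0,-40],"roll": 0,"jaw": 40},
  {"travel": [0,0,-30],"roll": 0,"jaw": 40},
  {"travel": [40,-3,0],"roll": 0,"jaw": 40},
  {"travel": [42,-3,0],"roll": 0,"jaw": 40},
  {"travel": [42,-3,0],"roll": 0,"jaw": 40},
  {"travel": [42,-3,0],"roll": 0,"jaw": 40},
  {"travel": [42,-3,0],"roll": 0,"jaw": 40},
  {"travel": [42,-1,0],"roll": 0,"jaw": 40},
])

```text
clock: 38.45
tool_pos: [0.6069, -0.1913, 0.1585]
orientation: [180.0, 0.0, -86.8]
force: [0.7, 0.7, -0.7]
opening: 0.0555
gripper_force: 30.0
```

Request:
apply_moves([
  {"travel": [0,0,0],"roll": 7.8,"jaw": 40},
  {"travel": [0,0,0],"roll": 7.8,"jaw": 40},
  {"travel": [0,0,0],"roll": 7.8,"jaw": 40},
  {"travel": [0,0,0],"roll": 7.8,"jaw": 40},
  {"travel": [0,0,0],"roll": 7.8,"jaw": 40},
  {"travel": [0,0,0],"roll": 7.8,"jaw": 40},
  {"travel": [0,0,0],"roll": 7.8,"jaw": 40},
  {"travel": [0,0,0],"roll": 7.8,"jaw": 40},
  {"travel": [0,0,0],"roll": 7.8,"jaw": 40},
  {"travel": [0,0,0],"roll": 7.8,"jaw": 40},
])

```text
clock: 39.45
tool_pos: [0.6067, -0.1896, 0.1583]
orientation: [180.0, -0.0, -165.1]
force: [-0.0, -0.5, -1.8]
opening: 0.0556
gripper_force: 30.0
```

Request:
apply_moves([
  {"travel": [0,0,0],"roll": 7.8,"jaw": 40},
  {"travel": [0,0,0],"roll": 0,"jaw": 40},
])

```text
clock: 39.65
tool_pos: [0.6067, -0.1895, 0.1584]
orientation: [180.0, -0.0, -172.7]
force: [-0.2, -0.2, -1.0]
opening: 0.0556
gripper_force: 30.0
```

```bash
python3 - <<'E'
from h import *
o=ctrl.get_obs();print(o["tool_pos"],o["orientation"],travel([.607,-.189,.0315]))
im=cv2.imread("pics/t3.png")
c=max(cv2.findContours(cv2.inRange(cv2.cvtColor(im,cv2.COLOR_BGR2HSV),(105,110,40),(125,255,255)),0,1)[0],key=cv2.contourArea)
r=cv2.minAreaRect(c);print(r)
E
```

```text
[ 0.60670016 -0.18953806  0.15835322] [ 1.79983801e+02 -1.99965187e-02 -1.72700276e+02] [ -0.4   0.5 126.9]
((349.0921936035156, 221.48504638671875), (46.12717056274414, 21.849714279174805), 80.78897094726562)
```

Request:
apply_moves([
  {"travel": [0,0,25],"roll": 0,"jaw": 40},
  {"travel": [0,0,35],"roll": 0,"jaw": 40},
  {"travel": [0,0,30],"roll": 0,"jaw": 40},
  {"travel": [0,0,18],"roll": 0,"jaw": 40},
  {"travel": [0,0,10],"roll": 0,"jaw": 40},
  {"travel": [0,0,6],"roll": 0,"jaw": 40},
  {"travel": [0,0,3],"roll": 0,"jaw": 40},
  {"travel": [0,0,0],"roll": 0,"jaw": 40},
  {"travel": [0,0,0],"roll": 0,"jaw": 40},
])

```text
clock: 40.55
tool_pos: [0.6076, -0.1897, 0.0325]
orientation: [-180.0, 0.1, -172.5]
force: [-0.1, 0.4, -1.4]
opening: 0.0552
gripper_force: 30.0
```

Request:
apply_moves([
  {"travel": [0,0,0],"roll": 0,"jaw": 66},
  {"travel": [0,0,0],"roll": 0,"jaw": 66},
  {"travel": [0,0,0],"roll": 0,"jaw": 66},
  {"travel": [0,0,-15],"roll": 0,"jaw": 66},
  {"travel": [0,0,-35],"roll": 0,"jaw": 66},
  {"travel": [0,0,-40],"roll": 0,"jaw": 66},
  {"travel": [0,0,-40],"roll": 0,"jaw": 66},
  {"travel": [0,0,0],"roll": -7.8,"jaw": 66},
  {"travel": [0,0,0],"roll": -7.8,"jaw": 66},
  {"travel": [0,0,0],"roll": -7.8,"jaw": 66},
])

```text
clock: 41.55
tool_pos: [0.6072, -0.1897, 0.1636]
orientation: [-179.9, 0.1, -148.8]
force: [0.5, 0.2, -0.0]
opening: 0.0661
gripper_force: 0.0
```

Request:
apply_moves([
  {"travel": [0,0,0],"roll": -7.8,"jaw": 87},
  {"travel": [0,0,0],"roll": -7.8,"jaw": 87},
  {"travel": [0,0,0],"roll": -7.8,"jaw": 87},
  {"travel": [0,0,0],"roll": -7.8,"jaw": 87},
  {"travel": [0,0,0],"roll": -7.8,"jaw": 87},
  {"travel": [0,0,0],"roll": -7.8,"jaw": 87},
  {"travel": [0,0,0],"roll": -7.8,"jaw": 87},
  {"travel": [0,0,0],"roll": -7.8,"jaw": 87},
  {"travel": [0,0,0],"roll": 0,"jaw": 87},
])

```text
clock: 42.45
tool_pos: [0.6071, -0.1897, 0.1628]
orientation: [-179.9, -0.0, -86.6]
force: [-0.4, -0.2, -0.6]
opening: 0.0869
gripper_force: 0.0
```

```bash
python3 - <<'E'
from h import *
look("12");o=ctrl.get_obs();print(o["tool_pos"],o["orientation"],tocab(o["tool_pos"]))
E
```

```text
scene red 76 [384.7 225.6] world [0.4941 0.0631] cab [-0.0049 -0.0799]
scene blue 18 [335.  191.5] world [ 0.4211 -0.1335] cab [-0.089  -0.2719]
top blue 72 [308.5 175. ] world [ 0.6082 -0.1196] cab [ 0.0986 -0.2688]
[ 0.60705916 -0.18967843  0.16242077] [-1.79952579e+02 -5.61433399e-03 -8.70021730e+01] [ 0.09343451 -0.33867914]
```

Request:
apply_moves([
  {"travel": [-37,13,0],"roll": 0,"jaw": 87},
  {"travel": [-37,13,0],"roll": 0,"jaw": 87},
  {"travel": [-37,13,0],"roll": 0,"jaw": 87},
  {"travel": [-37,13,0],"roll": 0,"jaw": 87},
  {"travel": [-38,14,0],"roll": 0,"jaw": 87},
  {"travel": [-38,14,0],"roll": 0,"jaw": 87},
  {"travel": [0,0,0],"roll": 0,"jaw": 87},
  {"travel": [0,0,30],"roll": 0,"jaw": 87},
  {"travel": [0,0,30],"roll": 0,"jaw": 87},
])

```text
clock: 43.45
tool_pos: [0.5155, 0.0302, 0.1023]
orientation: [-179.8, 0.1, -86.9]
force: [-0.6, -0.7, -1.1]
opening: 0.087
gripper_force: 0.0
```

```bash
python3 - <<'E'
from h import *
o=ctrl.get_obs();print(o["tool_pos"],o["orientation"],tocab(o["tool_pos"]),travel([*fromcab([.013,-.115]),.03]))
E
```

```text
[0.51547642 0.03021801 0.10233393] [-1.79793029e+02  7.17947544e-02 -8.68893708e+01] [ 0.01458329 -0.11390297] [ 1.1  1.6 72.3]
```

Request:
apply_moves([
  {"travel": [1,2,25],"roll": 0,"jaw": 87},
  {"travel": [0,0,25],"roll": 0,"jaw": 87},
  {"travel": [0,0,15],"roll": 0,"jaw": 87},
  {"travel": [0,0,6],"roll": 0,"jaw": 87},
  {"travel": [0,0,0],"roll": 0,"jaw": 87},
  {"travel": [-5,0,0],"roll": 0,"jaw": 87},
  {"travel": [-5,0,0],"roll": 0,"jaw": 87},
  {"travel": [-5,0,0],"roll": 0,"jaw": 87},
  {"travel": [-5,0,0],"roll": 0,"jaw": 87},
  {"travel": [-5,0,0],"roll": 0,"jaw": 87},
])

```text
clock: 44.45
tool_pos: [0.5111, 0.054, 0.0309]
orientation: [-180.0, 0.0, -86.8]
force: [-0.6, -0.1, -0.2]
opening: 0.0867
gripper_force: 0.2
```

Request:
apply_moves([
  {"travel": [-4,0,0],"roll": 0,"jaw": 87},
  {"travel": [0,0,0],"roll": 0,"jaw": 87},
])

```text
clock: 44.65
tool_pos: [0.511, 0.058, 0.0306]
orientation: [-180.0, 0.0, -86.7]
force: [0.1, -0.2, 0.2]
opening: 0.0868
gripper_force: 0.0
```

```bash
python3 - <<'E'
from h import *
look("13");o=ctrl.get_obs();print(o["tool_pos"],o["orientation"],tocab(o["tool_pos"]))
a=cv2.imread("pics/top_13.png")[140:270,130:300];b=cv2.imread("pics/scene_13.png")[140:290,340:540]
cv2.imwrite("pics/c13.png",np.hstack([cv2.resize(x,(400,300),interpolation=cv2.INTER_CUBIC) for x in(a,b)]))
E
```

```text
scene blue 18 [335. 191.] world [ 0.419  -0.1343] cab [-0.0911 -0.2727]
top red 25 [253.  213.5] world [0.4874 0.0587] cab [-0.0118 -0.0838]
top red2 20 [252.5 214. ] world [0.4859 0.0603] cab [-0.0133 -0.0821]
top green 31 [253.5 235.5] world [0.4175 0.0571] cab [-0.0817 -0.0814]
top blue 72 [308.5 175. ] world [ 0.6082 -0.1196] cab [ 0.0986 -0.2688]
[0.51097373 0.05756241 0.03057329] [-1.79991295e+02  4.70351286e-03 -8.67522669e+01] [ 0.0116525  -0.08634574]
```

View pics/c13.png

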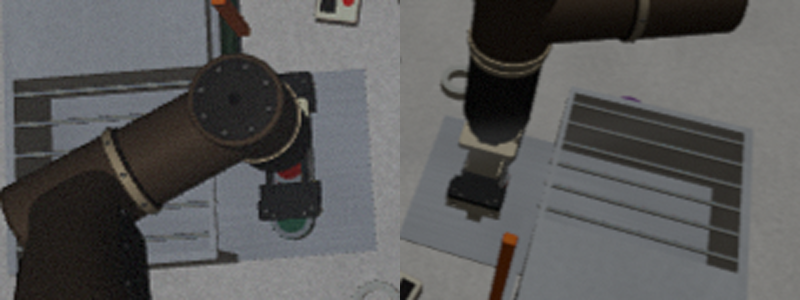

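Red and green stayed near y≈-83, and red sits between the jaws. I'll close on it.

Request:
apply_moves([
  {"travel": [-3,0,0],"roll": 0,"jaw": 87},
  {"travel": [0,0,0],"roll": 0,"jaw": 40},
  {"travel": [0,0,0],"roll": 0,"jaw": 40},
  {"travel": [0,0,0],"roll": 0,"jaw": 40},
  {"travel": [0,0,0],"roll": 0,"jaw": 40},
  {"travel": [0,0,0],"roll": 0,"jaw": 40},
  {"travel": [0,0,0],"roll": 0,"jaw": 40},
  {"travel": [0,0,0],"roll": 0,"jaw": 40},
])

```text
clock: 45.55
tool_pos: [0.5108, 0.0603, 0.0305]
orientation: [-180.0, 0.0, -86.8]
force: [-0.7, 0.6, -2.1]
opening: 0.0558
gripper_force: 30.0
```

Request:
apply_moves([
  {"travel": [0,0,-20],"roll": 0,"jaw": 40},
  {"travel": [0,0,-40],"roll": 0,"jaw": 40},
  {"travel": [0,0,-40],"roll": 0,"jaw": 40},
  {"travel": [0,0,-30],"roll": 0,"jaw": 40},
  {"travel": [43,0,0],"roll": 0,"jaw": 40},
  {"travel": [43,-1,0],"roll": 0,"jaw": 40},
  {"travel": [43,-1,0],"roll": 0,"jaw": 40},
  {"travel": [43,-1,0],"roll": 0,"jaw": 40},
  {"travel": [44,0,0],"roll": 0,"jaw": 40},
  {"travel": [44,0,0],"roll": 0,"jaw": 40},
])

```text
clock: 46.55
tool_pos: [0.5282, -0.2007, 0.1606]
orientation: [-180.0, 0.0, -86.8]
force: [0.9, 0.5, -2.2]
opening: 0.0555
gripper_force: 30.0
```

Request:
apply_moves([
  {"travel": [0,0,0],"roll": 7.8,"jaw": 40},
  {"travel": [0,0,0],"roll": 7.8,"jaw": 40},
  {"travel": [0,0,0],"roll": 7.8,"jaw": 40},
  {"travel": [0,0,0],"roll": 7.8,"jaw": 40},
  {"travel": [0,0,0],"roll": 7.8,"jaw": 40},
  {"travel": [0,0,0],"roll": 7.8,"jaw": 40},
  {"travel": [0,0,0],"roll": 7.8,"jaw": 40},
  {"travel": [0,0,0],"roll": 7.8,"jaw": 40},
  {"travel": [0,0,0],"roll": 7.8,"jaw": 40},
  {"travel": [0,0,0],"roll": 7.8,"jaw": 40},
])

```text
clock: 47.55
tool_pos: [0.5282, -0.199, 0.1603]
orientation: [180.0, -0.0, -165.1]
force: [-1.6, 1.0, -1.5]
opening: 0.0562
gripper_force: 30.0
```

Request:
apply_moves([
  {"travel": [0,0,0],"roll": 7.8,"jaw": 40},
  {"travel": [0,0,0],"roll": 0,"jaw": 40},
])

```text
clock: 47.75
tool_pos: [0.5282, -0.199, 0.1604]
orientation: [180.0, -0.0, -172.7]
force: [-0.0, -0.2, -1.7]
opening: 0.0558
gripper_force: 30.0
```

```bash
python3 - <<'E'
from h import *
o=ctrl.get_obs();print(o["tool_pos"],o["orientation"],travel([.528,-.199,.032]));look("14")
E
```

```text
[ 0.52822734 -0.19900131  0.1603791 ] [ 1.79990181e+02 -1.29690858e-02 -1.72692297e+02] [  0.2   0.  128.4]
scene blue 18 [335. 191.] world [ 0.419  -0.1343] cab [-0.0911 -0.2727]
```

Request:
apply_moves([
  {"travel": [0,0,25],"roll": 0,"jaw": 40},
  {"travel": [0,0,35],"roll": 0,"jaw": 40},
  {"travel": [0,0,30],"roll": 0,"jaw": 40},
  {"travel": [0,0,18],"roll": 0,"jaw": 40},
  {"travel": [0,0,10],"roll": 0,"jaw": 40},
  {"travel": [0,0,6],"roll": 0,"jaw": 40},
  {"travel": [0,0,4],"roll": 0,"jaw": 40},
  {"travel": [0,0,0],"roll": 0,"jaw": 40},
  {"travel": [0,0,0],"roll": 0,"jaw": 40},
])

```text
clock: 48.75
tool_pos: [0.5289, -0.1991, 0.0333]
orientation: [-180.0, 0.1, -172.5]
force: [0.2, 0.7, -0.8]
opening: 0.0557
gripper_force: 30.0
```

Request:
apply_moves([
  {"travel": [0,0,0],"roll": 0,"jaw": 66},
  {"travel": [0,0,0],"roll": 0,"jaw": 66},
  {"travel": [0,0,0],"roll": 0,"jaw": 66},
  {"travel": [0,0,-15],"roll": 0,"jaw": 66},
  {"travel": [0,0,-35],"roll": 0,"jaw": 66},
  {"travel": [0,0,-40],"roll": 0,"jaw": 66},
  {"travel": [0,0,-40],"roll": 0,"jaw": 66},
  {"travel": [0,0,0],"roll": -7.8,"jaw": 66},
  {"travel": [0,0,0],"roll": -7.8,"jaw": 66},
  {"travel": [0,0,0],"roll": -7.8,"jaw": 66},
])

```text
clock: 49.75
tool_pos: [0.5285, -0.199, 0.1634]
orientation: [-180.0, 0.1, -148.9]
force: [-0.2, -0.2, -0.1]
opening: 0.0658
gripper_force: 0.0
```

Request:
apply_moves([
  {"travel": [0,0,0],"roll": -7.8,"jaw": 78},
  {"travel": [0,0,0],"roll": -7.8,"jaw": 78},
  {"travel": [0,0,0],"roll": -7.8,"jaw": 78},
  {"travel": [0,0,0],"roll": -7.8,"jaw": 78},
  {"travel": [0,0,0],"roll": -7.8,"jaw": 78},
  {"travel": [0,0,0],"roll": -7.8,"jaw": 78},
  {"travel": [0,0,0],"roll": -7.8,"jaw": 78},
  {"travel": [0,0,0],"roll": -7.8,"jaw": 78},
  {"travel": [0,0,0],"roll": 0,"jaw": 78},
])

```text
clock: 50.65
tool_pos: [0.5284, -0.199, 0.1628]
orientation: [-180.0, -0.0, -86.6]
force: [-0.8, 0.2, -0.1]
opening: 0.0781
gripper_force: 0.0
```

```bash
python3 - <<'E'
from h import *
look("15");o=ctrl.get_obs();print(o["tool_pos"],o["orientation"],travel([*fromcab([-.082,-.082]),.03]))
b=cv2.imread("pics/scene_15.png")[140:290,220:470]
cv2.imwrite("pics/c15.png",cv2.resize(b,None,fx=3,fy=3,interpolation=cv2.INTER_CUBIC))
E
```

```text
scene blue 18 [335. 191.] world [ 0.419  -0.1343] cab [-0.0911 -0.2727]
[ 0.52836816 -0.19906268  0.16272752] [-1.79985241e+02 -1.03792537e-03 -8.69988701e+01] [-261.1   97.6  132.7]
```

View pics/c15.png

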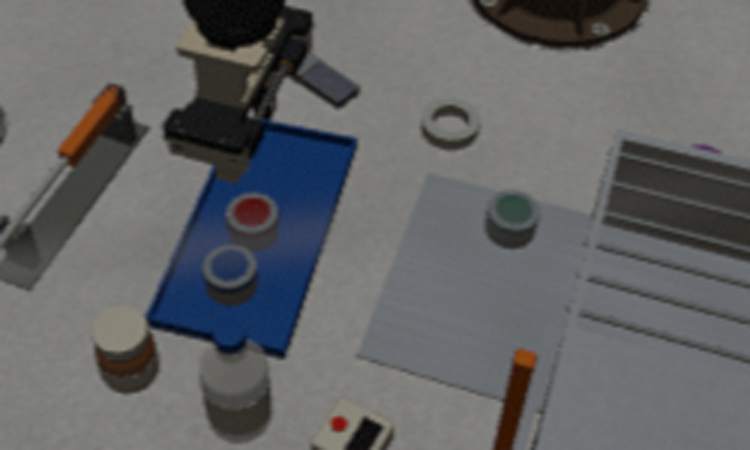

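Blue (230,268) and red (252,212) stand upright in the tray, and green is at crop (513,208), i.e. scene px (391,209).

```bash
python3 - <<'E'
from h import *
w=cast("scene",391,209.3,.039);print(w,tocab(w),travel([*fromcab([-.081,-.081]),.03]))
E
```

```text
[0.42356859 0.06241784 0.039     ] [-0.07533165 -0.07649733] [-262.1   96.6  132.7]
```

Request:
apply_moves([
  {"travel": [-43,15,0],"roll": 0,"jaw": 78},
  {"travel": [-44,16,0],"roll": 0,"jaw": 78},
  {"travel": [-44,16,0],"roll": 0,"jaw": 78},
  {"travel": [-44,16,0],"roll": 0,"jaw": 78},
  {"travel": [-44,16,0],"roll": 0,"jaw": 78},
  {"travel": [-44,15,0],"roll": 0,"jaw": 78},
  {"travel": [0,0,20],"roll": 0,"jaw": 78},
  {"travel": [0,0,35],"roll": 0,"jaw": 78},
  {"travel": [0,0,30],"roll": 0,"jaw": 78},
  {"travel": [0,0,25],"roll": 0,"jaw": 78},
])

```text
clock: 51.75
tool_pos: [0.4194, 0.0584, 0.0516]
orientation: [-180.0, 0.0, -86.9]
force: [0.5, 0.1, 0.8]
opening: 0.0779
gripper_force: 0.0
```

Request:
apply_moves([
  {"travel": [0,0,14],"roll": 0,"jaw": 78},
  {"travel": [0,0,8],"roll": 0,"jaw": 78},
  {"travel": [0,0,0],"roll": 0,"jaw": 40},
  {"travel": [0,0,0],"roll": 0,"jaw": 40},
  {"travel": [0,0,0],"roll": 0,"jaw": 40},
  {"travel": [0,0,0],"roll": 0,"jaw": 40},
  {"travel": [0,0,0],"roll": 0,"jaw": 40},
  {"travel": [0,0,0],"roll": 0,"jaw": 40},
  {"travel": [0,0,0],"roll": 0,"jaw": 40},
])

```text
clock: 52.65
tool_pos: [0.4203, 0.0586, 0.0314]
orientation: [-179.9, 0.0, -86.8]
force: [-1.4, 0.8, 7.7]
opening: 0.0555
gripper_force: 30.0
```

Request:
apply_moves([
  {"travel": [0,0,-20],"roll": 0,"jaw": 40},
  {"travel": [0,0,-40],"roll": 0,"jaw": 40},
  {"travel": [0,0,-40],"roll": 0,"jaw": 40},
  {"travel": [0,0,-30],"roll": 0,"jaw": 40},
  {"travel": [44,-2,0],"roll": 0,"jaw": 40},
  {"travel": [45,-2,0],"roll": 0,"jaw": 40},
  {"travel": [45,-2,0],"roll": 0,"jaw": 40},
  {"travel": [45,-2,0],"roll": 0,"jaw": 40},
  {"travel": [45,-2,0],"roll": 0,"jaw": 40},
  {"travel": [45,-3,0],"roll": 0,"jaw": 40},
])

```text
clock: 53.65
tool_pos: [0.4473, -0.2114, 0.1607]
orientation: [-180.0, 0.0, -86.8]
force: [2.2, 0.8, -1.5]
opening: 0.0556
gripper_force: 30.0
```

Request:
apply_moves([
  {"travel": [0,0,0],"roll": 7.8,"jaw": 40},
  {"travel": [0,0,0],"roll": 7.8,"jaw": 40},
  {"travel": [0,0,0],"roll": 7.8,"jaw": 40},
  {"travel": [0,0,0],"roll": 7.8,"jaw": 40},
  {"travel": [0,0,0],"roll": 7.8,"jaw": 40},
  {"travel": [0,0,0],"roll": 7.8,"jaw": 40},
  {"travel": [0,0,0],"roll": 7.8,"jaw": 40},
  {"travel": [0,0,0],"roll": 7.8,"jaw": 40},
  {"travel": [0,0,0],"roll": 7.8,"jaw": 40},
  {"travel": [0,0,0],"roll": 7.8,"jaw": 40},
])

```text
clock: 54.65
tool_pos: [0.4474, -0.2095, 0.1605]
orientation: [180.0, -0.0, -165.1]
force: [0.1, -0.3, -1.5]
opening: 0.0557
gripper_force: 30.0
```

Request:
apply_moves([
  {"travel": [0,0,0],"roll": 7.8,"jaw": 40},
  {"travel": [0,0,0],"roll": 0,"jaw": 40},
])

```text
clock: 54.85
tool_pos: [0.4474, -0.2095, 0.1605]
orientation: [180.0, -0.0, -172.7]
force: [-0.4, -1.0, -1.9]
opening: 0.0557
gripper_force: 30.0
```

```bash
python3 - <<'E'
from h import *
o=ctrl.get_obs();print(o["tool_pos"],o["orientation"],travel([.448,-.209,.034]))
E
```

```text
[ 0.44740325 -0.20951674  0.16049935] [ 1.79981217e+02 -1.51925600e-02 -1.72708870e+02] [ -0.7   0.4 126.5]
```

Request:
apply_moves([
  {"travel": [0,0,25],"roll": 0,"jaw": 40},
  {"travel": [0,0,35],"roll": 0,"jaw": 40},
  {"travel": [0,0,30],"roll": 0,"jaw": 40},
  {"travel": [0,0,18],"roll": 0,"jaw": 40},
  {"travel": [0,0,9],"roll": 0,"jaw": 40},
  {"travel": [0,0,6],"roll": 0,"jaw": 40},
  {"travel": [0,0,3],"roll": 0,"jaw": 40},
  {"travel": [0,0,0],"roll": 0,"jaw": 40},
  {"travel": [0,0,0],"roll": 0,"jaw": 40},
])

```text
clock: 55.75
tool_pos: [0.4484, -0.2097, 0.0353]
orientation: [-180.0, 0.1, -172.5]
force: [1.1, 0.3, -1.6]
opening: 0.0558
gripper_force: 30.0
```

Request:
apply_moves([
  {"travel": [0,0,0],"roll": 0,"jaw": 66},
  {"travel": [0,0,0],"roll": 0,"jaw": 66},
  {"travel": [0,0,0],"roll": 0,"jaw": 66},
  {"travel": [0,0,-15],"roll": 0,"jaw": 66},
  {"travel": [0,0,-35],"roll": 0,"jaw": 66},
  {"travel": [0,0,-45],"roll": 0,"jaw": 66},
  {"travel": [0,0,-45],"roll": 0,"jaw": 66},
  {"travel": [0,0,-45],"roll": 0,"jaw": 66},
  {"travel": [0,0,-45],"roll": 0,"jaw": 66},
  {"travel": [0,0,-30],"roll": 0,"jaw": 66},
])

```text
clock: 56.75
tool_pos: [0.4483, -0.2099, 0.2985]
orientation: [-179.9, 0.2, -172.6]
force: [0.2, 0.5, -0.1]
opening: 0.0664
gripper_force: 0.0
```

Request:
apply_moves([
  {"travel": [0,0,0],"roll": -7.8,"jaw": 60},
  {"travel": [0,0,0],"roll": -7.8,"jaw": 60},
  {"travel": [0,0,0],"roll": -7.8,"jaw": 60},
  {"travel": [0,0,0],"roll": -7.8,"jaw": 60},
  {"travel": [0,0,0],"roll": -7.8,"jaw": 60},
  {"travel": [0,0,0],"roll": -7.8,"jaw": 60},
  {"travel": [0,0,0],"roll": -7.8,"jaw": 60},
  {"travel": [0,0,0],"roll": -7.8,"jaw": 60},
  {"travel": [0,0,0],"roll": -7.8,"jaw": 60},
  {"travel": [0,0,0],"roll": -7.8,"jaw": 60},
])

```text
clock: 57.75
tool_pos: [0.4477, -0.2096, 0.2947]
orientation: [-180.0, 0.0, -94.2]
force: [-0.7, -0.5, -0.4]
opening: 0.0598
gripper_force: 0.0
```

Request:
apply_moves([
  {"travel": [0,0,0],"roll": -7.8,"jaw": 60},
  {"travel": [0,0,0],"roll": 0,"jaw": 60},
])

```text
clock: 57.95
tool_pos: [0.4477, -0.2096, 0.2947]
orientation: [-180.0, 0.0, -86.7]
force: [-0.6, -0.2, -0.2]
opening: 0.0599
gripper_force: 0.0
```

```bash
python3 - <<'E'
from h import *
o=ctrl.get_obs();print(o["tool_pos"],o["orientation"],travel([.6916,.1269,.173]));look("16")
E
```

```text
[ 0.44771159 -0.20957629  0.29468398] [-1.79987110e+02  3.01483407e-03 -8.66528282e+01] [-321.7 -263.1  121.7]
scene blue 19 [335.  191.5] world [ 0.4211 -0.1335] cab [-0.089  -0.2719]
top blue 37 [307.5 163. ] world [ 0.6476 -0.117 ] cab [ 0.1381 -0.2685]
```

Request:
apply_moves([
  {"travel": [-35,-29,0],"roll": 0,"jaw": 60},
  {"travel": [-36,-29,0],"roll": 0,"jaw": 60},
  {"travel": [-36,-29,0],"roll": 0,"jaw": 60},
  {"travel": [-36,-29,0],"roll": 0,"jaw": 60},
  {"travel": [-36,-29,0],"roll": 0,"jaw": 60},
  {"travel": [-36,-29,0],"roll": 0,"jaw": 60},
  {"travel": [-36,-29,0],"roll": 0,"jaw": 60},
  {"travel": [-36,-30,0],"roll": 0,"jaw": 60},
  {"travel": [-35,-30,0],"roll": 0,"jaw": 60},
  {"travel": [0,0,0],"roll": 0,"jaw": 60},
])

```text
clock: 59.05
tool_pos: [0.6943, 0.131, 0.2917]
orientation: [179.9, -0.0, -86.8]
force: [0.3, -0.4, -0.3]
opening: 0.0601
gripper_force: 0.0
```

Request:
apply_moves([
  {"travel": [0,0,25],"roll": 0,"jaw": 60},
  {"travel": [0,0,35],"roll": 0,"jaw": 60},
  {"travel": [0,0,30],"roll": 0,"jaw": 60},
  {"travel": [0,0,20],"roll": 0,"jaw": 60},
  {"travel": [0,0,11],"roll": 0,"jaw": 60},
  {"travel": [0,0,0],"roll": 0,"jaw": 60},
])

```text
clock: 59.65
tool_pos: [0.6915, 0.1263, 0.1719]
orientation: [179.8, -0.1, -86.9]
force: [0.4, 0.9, 0.2]
opening: 0.0603
gripper_force: 0.0
```

Request:
apply_moves([
  {"travel": [0,0,0],"roll": 0,"jaw": 0},
  {"travel": [0,0,0],"roll": 0,"jaw": 0},
  {"travel": [0,0,0],"roll": 0,"jaw": 0},
  {"travel": [0,0,0],"roll": 0,"jaw": 0},
  {"travel": [0,0,0],"roll": 0,"jaw": 0},
  {"travel": [0,0,0],"roll": 0,"jaw": 0},
  {"travel": [0,0,0],"roll": 0,"jaw": 0},
])

```text
clock: 60.35
tool_pos: [0.6917, 0.1266, 0.1737]
orientation: [179.9, -0.0, -86.8]
force: [-3.3, 0.8, 3.4]
opening: 0.0158
gripper_force: 30.0
```

Request:
apply_moves([
  {"travel": [0,10,0],"roll": 0,"jaw": 0},
  {"travel": [0,27,0],"roll": 0,"jaw": 0},
  {"travel": [0,30,0],"roll": 0,"jaw": 0},
  {"travel": [0,30,0],"roll": 0,"jaw": 0},
  {"travel": [0,30,0],"roll": 0,"jaw": 0},
  {"travel": [0,30,0],"roll": 0,"jaw": 0},
  {"travel": [0,30,0],"roll": 0,"jaw": 0},
  {"travel": [0,27,0],"roll": 0,"jaw": 0},
  {"travel": [0,18,0],"roll": 0,"jaw": 0},
  {"travel": [0,10,0],"roll": 0,"jaw": 0},
])

```text
clock: 61.35
tool_pos: [0.4491, 0.1127, 0.1736]
orientation: [-180.0, 0.0, -86.7]
force: [3.2, -0.3, -3.9]
opening: 0.016
gripper_force: 30.0
```

Request:
apply_moves([
  {"travel": [0,6,0],"roll": 0,"jaw": 0},
  {"travel": [0,2,0],"roll": 0,"jaw": 0},
  {"travel": [0,0,0],"roll": 0,"jaw": 0},
])

```text
clock: 61.65
tool_pos: [0.4426, 0.1124, 0.1736]
orientation: [180.0, -0.0, -86.8]
force: [-2.0, -2.3, 3.0]
opening: 0.0158
gripper_force: 30.0
```

Request:
apply_moves([
  {"travel": [0,2,0],"roll": 0,"jaw": 0},
  {"travel": [0,0,0],"roll": 0,"jaw": 0},
  {"travel": [0,0,0],"roll": 0,"jaw": 0},
])

```text
clock: 61.95
tool_pos: [0.4421, 0.1124, 0.1736]
orientation: [-179.9, -0.0, -86.8]
force: [6.3, -3.6, -2.2]
opening: 0.0158
gripper_force: 30.0
```

Request:
apply_moves([
  {"travel": [0,0,0],"roll": 0,"jaw": 60},
  {"travel": [0,0,0],"roll": 0,"jaw": 60},
  {"travel": [0,0,0],"roll": 0,"jaw": 60},
  {"travel": [0,0,0],"roll": 0,"jaw": 60},
  {"travel": [0,0,-15],"roll": 0,"jaw": 60},
  {"travel": [0,0,-30],"roll": 0,"jaw": 60},
  {"travel": [0,0,-35],"roll": 0,"jaw": 60},
  {"travel": [0,0,-40],"roll": 0,"jaw": 60},
  {"travel": [0,0,0],"roll": 0,"jaw": 60},
  {"travel": [0,0,0],"roll": 0,"jaw": 60},
])

```text
clock: 62.95
tool_pos: [0.4408, 0.1129, 0.2943]
orientation: [-179.9, 0.1, -86.8]
force: [-0.5, -0.0, -0.2]
opening: 0.0599
gripper_force: 0.0
```

```bash
python3 - <<'E'
from h import *
look("17")
a=cv2.imread("pics/top_17.png")[80:280,130:480];b=cv2.imread("pics/scene_17.png")[140:310,180:480]
cv2.imwrite("pics/c17.png",np.vstack([cv2.resize(x,(525,300),interpolation=cv2.INTER_CUBIC) for x in(a,b)]))
E
```

```text
scene blue 18 [335. 191.] world [ 0.419  -0.1343] cab [-0.0911 -0.2727]
top blue 72 [308.5 175. ] world [ 0.6082 -0.1196] cab [ 0.0986 -0.2688]
```

View pics/c17.png

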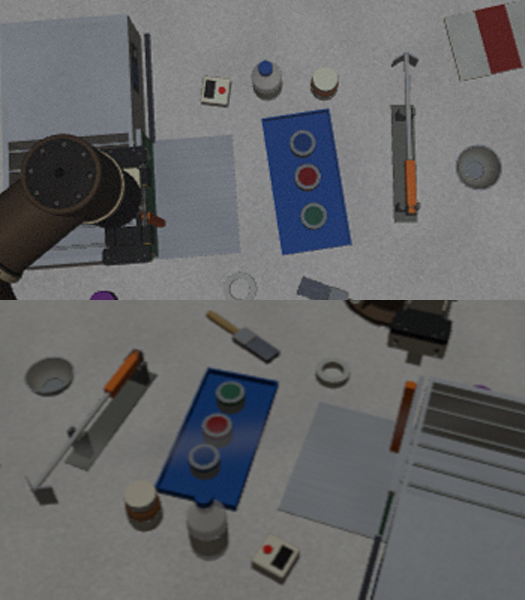

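The last picture shows the tins upright in the tray (top crop (302,143), (307,177), (313,215)), the rake in its forks and the door shut. One numeric check before handing in.

```bash
python3 - <<'E'
from h import *
im=cv2.imread("pics/top_17.png");t0=cv2.imread("pics/top0.png")
for i in(t0,im): print([(a,p,cast("top",*p,.072).round(4)[:2]) for a,p in blobs("top",i,3,18,s=110,box=(380,150,430,240))], [(a,p) for a,p in blobs("top",i,3,18,s=110,box=(215,190,250,240))])
c,s=np.cos(np.radians(7.4)),np.sin(np.radians(7.4))
for u,v in((302,143),(307.5,177),(313.5,215)):
    w=cast("top",130+u/1.5,80+v/1.5,.04)[:2]-[.5277,-.1991];print(w@[c,s],w@[-s,c])
E
```

```text
[(176, array([402.5, 201.5]), array([ 0.5113, -0.4114]))] [(81, array([230.5, 216.5]))]
[(191, array([403., 204.]), array([ 0.5034, -0.4126]))] [(68, array([231.5, 225.5]))]
0.07777972959293594 -0.003774787909575393
0.003365694582369712 -0.004147391821360826
-0.07853174493595136 -0.004251519426439264
```

```bash
python3 -c "
from plant import ctrl
print(ctrl.close_job())"
```

```text
the job is handed in; nothing more can be done
None
```

I handed the job in at about 63 s: all three tins stand upright in the blue tray, the rake is back on its rest about 6–8 mm off its start along its length (25 mm allowed), and the door is shut against its stop; the hand-in returned no verdict.

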